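# Key the belt pulley onto the hatch drive shaft

## Task

The stair hatch's gearmotor is on the desk to get its belt pulley back. Lay the long key in the slot of the motor's shaft, flat on the bottom, and let go of it; then take the toothed pulley from the wooden cradle, slide it onto the shaft over the key, toothed end first, until it sits fully home against the shoulder, and leave it there. Go by feel: never push the key or the pulley against the motor with more than 30 newtons, and leave everything else where it is.

Things in the scene. Friction and masses are not known exactly. Their poses are not given: they have to be found in the camera images.
- key: The long key: plain steel bar 40 long (x) x 10 wide (y) x 8 high (z) mm, edges bevelled 0.5 mm, 25 g, lying in the steel tray. Origin: centre of its underside, 2 mm above the table at the start. Either end may go first. Grasp it across its width by its upper 4 mm: the lower 5 mm go into the slot.
- pulley: Toothed steel belt pulley with the keyway, on its side in one of the cradle's two nests, 0.2 to 0.31 kg. Origin on its axis in the toothed end face, 56 mm above the table; x runs along the axis to the boss, z to the keyway (up). Toothed part 66 dia, x 0 to 28 mm; boss 50 dia, x 28 to 52 (grasp here across y). Bore 33 dia right through; keyway 10.8 wide, roof 20 mm from the axis.
- slot (a point): Centre of the floor of the shaft's key slot. x along the shaft outwards, z straight out of the slot, leaning up to 0.26 rad to either side of up. Slot 41 long, 10.8 wide, square ends closed, floor 11 mm from the axis (5 mm below the top of the shaft); its centre lies 28.3 mm out from the shoulder. A seated key stands 3 mm proud. The shaft holds still below about 0.6 N m.
- seat (a point): Centre of the shoulder that the pulley must butt against: on the shaft's axis, 75 mm above the table. x points out along the level shaft, z up. Shaft 32 dia, 54 long, its tip bevelled 1 mm; shoulder ring 48 dia. Behind it (-x) the grey gearmotor, 300 long, fixed: 36 mm radius from x = -12, 54 from -34; 156 high. Home: pulley origin on this point, both x axes alike.
- tray: Flat steel tray, 150 (x) x 110 (y) mm, rim 5 mm high, floor 2 mm thick, fixed. Two keys lie in it. Origin: centre of its underside.
- cradle: Plywood cradle, 75 x 190 x 12 mm board with two V nests 110 mm apart along its y, fixed; it carries a pulley in each nest, free to lift straight up. The V pieces stand under the toothed parts, up to 42 mm above the table; under each boss there is only a 14 mm wide rest. Origin on the table, midway between the nests.
- spare_key: A shorter key in the tray, 25 x 10 x 8 mm: not wanted. Leave it. Origin: centre of its underside.
- idler: The idler: as large as the pulley but with a smooth rim, a narrow bore and no keyway, in the other nest. Leave it. Origin as for the pulley.
- screwdriver: Screwdriver lying on the desk; leave it.
- wrench: Spanner lying on the desk; leave it.
- hammer: Hammer with a wooden handle lying on the desk; leave it.
- grease: Closed round tin, 60 dia x 70 mm; leave it.
- mug: White mug, 80 dia x 90 mm; leave it.
- collar: Dark steel ring, 48 dia x 15 mm, flat on the desk; leave it.
Mind the look-alikes: they are no part of the job. What is shaped like the pulley but blue or pink is not meant.

How it is judged (in metres and radians):
On the way:
1. the long key lies flat on the bottom of the shaft's slot, let go (z of key in the frame of slot between -0.002 and 0.0012 m and y of key in the frame of slot between -0.002 and 0.002 m and x of key in the frame of slot between -0.003 and 0.003 m and angle between the z axis of key and the z axis of slot, either way round below 0.1 rad and angle between the x axis of key and the x axis of slot, either way round below 0.1 rad and contact force between the fingers and key below 0.1 N), for 0.2 s.
At the end, for the whole second after the job is handed in: The pulley sits at rest on the shaft, toothed end within 1.2 mm of the shoulder, on the shaft's axis (3 mm, 0.06 rad), its keyway over the key (0.1 rad), and the long key still lies flat in the slot (underside within 1.2 mm of the floor) (x of pulley in the frame of seat between -0.0015 and 0.0012 m and distance between pulley and seat below 0.003 m and angle between the x axis of pulley and the x axis of seat, either way round below 0.06 rad and angle between the z axis of each of pulley, key and the z axis of slot, either way round below 0.1 rad and z of key in the frame of slot between -0.002 and 0.0012 m and y of key in the frame of slot between -0.002 and 0.002 m and x of key in the frame of slot between -0.003 and 0.003 m and angle between the x axis of key and the x axis of slot, either way round below 0.1 rad and linear speed of pulley below 0.02 m/s); the robot touches nothing.
It fails at once if the pulley is pushed against the motor or its shaft with more than 30 N (contact force between pulley and gearmotor above 30 N).
It fails at once if the key is pushed against the motor's shaft with more than 30 N (contact force between key and gearmotor above 30 N).
It fails at once if a bystander is moved more than 20 mm (distance of any of spare_key, idler, screwdriver, wrench, hammer, grease, mug, collar from where it was at the start of the episode above 0.02 m).
It also fails if it takes over 72 s, if anything falls off the work surface, if the arm or the gripper's body presses on something with over 40 N, if the wrist force passes 120 N, or if a joint passes its speed limit or range.

## Robot

A 6-joint arm with a two-finger parallel gripper is mounted at the origin on the work surface. World frame = base frame: x ahead of the robot, y to its left, z up, the work surface at z = 0. Lengths are in mm, angles in rad, forces in N, time in s.
With the tool pointing down it reaches from about 275 to 750 mm from the base axis. Payload 10.2 kg.
Tool frame: the origin (TCP) lies midway between the tips of the shut fingers; the grasp point (between the pads) lies 19 mm behind it (env.pinch_z is the distance from the TCP to the grasp point, in mm); z points along the fingers, y is the line along which they close (so a half turn about z gives the same grasp; the last joint's range is limited). The gripper opens to 88 mm and grips with 3 to 60 N. Pads are 18 mm wide; open, the fingers measure 123 mm over their backs; the gripper's body (75 mm by 187 mm) begins 45 mm behind the grasp point.
Start: joints at [1.066, 0.313, 1.498, -0, 1.331, -0.223], TCP at [146.007, 504.294, 201.92] pointing down, gripper open.
Joint ranges: [-2.94, 2.94], [-0.97, 2.17], [0.19, 2.56], [-1.23, 4.37], [0.02, 3.11], [-2.88, 2.88]. Speed limits (rad/s): [2.39, 2.39, 3.01, 3.14, 3.14, 3.14].

## Interface

Orientations are given as a rotation vector (axis times angle).
In Python, from rig import env gives the robot as it stands.
- The arm moves only by the shell command python3 -m crank 'ROWS' [FORCE]. ROWS is JSON, one flat list of numbers, 5 for each row, row after row: the shift along the world's x, y, z in m, then the turn about the world's z in degrees, then the finger opening in m, from 0 to 0.0881. A call has 1 to 10 rows; each row shifts and turns the commanded pose from where the row before left it; what a row does not reach is not made up. A row lasts 1/10 s, in which the tool goes at most 50 mm and 8.59 degrees, less where a joint would pass 70% of its speed; a pose out of reach is approached as far as the arm can. A call is refused whole if a number of a shift passes 0.05 or a number of a turn 8.59, either way. A call with a gripper value outside its range is refused whole. The fingers move at their own pace and stop on an object; FORCE is the grip in N (left out, the last holds). Time passes only in rows, so rows that do not move let the fingers close. It gives the time, the measured TCP pose, the force, the opening and the grip force at its end, in the units of the state.
- env.sense(): the state, without advancing time (a new reading comes with each control period).
- env.snapshot(name): name is "scene" or "side" or "wrist"; returns the picture (480x640x3 uint8, red, green, blue); there is no depth.
- env.camera_model(name): a dict with "fx", "fy", "cx", "cy" (pixels), "k1" (the pictures are not rectified: a ray, as slopes to the right and down, at radius r is drawn at 1 + k1 r^2 times it, then the intrinsics apply), "rvec" (rotation vector, rad) and "tvec" (3), from world to camera coordinates, as OpenCV has them; the wrist camera has in their place "tool_from_camera" (4x4, takes a point from camera to tool coordinates, whose origin is the TCP and whose axes are the flange's). Camera axes: x right, y down, z forward; pixel columns grow to the right and rows downward; lengths in mm; the calibration is good to about 2 mm. A picture is of the moment at which its call begins: read the wrist's pose just before it. camera_model takes no time and is no camera call.
- env.hand_in(): hands the job in; it is judged then, once.
Trained networks look in the newest picture that a camera, given by its name, has taken for a name from the list of things; names that differ only in an ending like _2 or _b are one class to them, and where a whole thing is asked for, a point or a joint stands for the part that bears it (a point fixed in the world has none). Each returns a list of dicts, best first, with "confidence" (0 to 1); they miss things now and then, are a little off and sometimes report something else, mostly with a low value. They report only what shows in the picture. A call takes as long as a camera call. They do not tell look-alikes from the thing itself.
- env.spot_in(label, camera): "position" ([x, y, z] in mm, in the coordinates of the camera as it stood for that picture, good to about 4 mm: the middle of the surface that is visible of it).
- env.silhouettes(label, camera): "mask" (480x640 bool, what is visible of it).
- env.place_of(label, camera): "position" ([x, y, z] in mm, in the coordinates of the camera as it stood for that picture, good to about 4 mm: a listed point, or the origin of a listed thing).
The state is a dict: "time_s": time; "qpos": joint angles; "joint_velocities": joint speeds; "tau": joint torques, N m; "tool_pos": TCP position; "eef_rot": TCP orientation; "contact_force": force on the tool from outside, world axes, zero at the start; "ft_torque": the same for the moment, N m; "grip_width": finger opening in mm; "gripper_force": force on a finger pad.
Only numpy, scipy, OpenCV 4.12 (cv2) and the standard library are available. Lean on these libraries where they do the work, as an engineer would, in place of code of your own. Each camera call takes 0.05 s, during which the arm holds its last target. There are 200 camera calls.

## Working session

There is one attempt and no reset: what is moved stays moved. The work goes in short steps, Python scripts to look and compute and a shell command to move; the robot and the scene stay as the last step left them, time stands still between calls to the robot, and variables do not carry over. Pictures are saved under pics/ and viewed, at most 10 in all, crops included, and the job is handed in when it is done.

```bash
ls; mkdir -p pics; cat > h.py <<'E'
import numpy as np, cv2
from scipy.spatial.transform import Rotation as R
from rig import env
def cam(name, st=None):
    """returns Rwc, t (camera->world)"""
    m=env.camera_model(name)
    if 'rvec' in m:
        A=R.from_rotvec(np.ravel(m['rvec'])).as_matrix(); t=np.ravel(m['tvec'])
        return A.T, -A.T@t, m
    T=np.array(m['tool_from_camera']); st=st or env.sense()
    A=R.from_rotvec(st['eef_rot']).as_matrix()
    return A@T[:3,:3], A@T[:3,3]+np.array(st['tool_pos']), m
def und(m,uv):
    K=np.array([[m['fx'],0,m['cx']],[0,m['fy'],m['cy']],[0,0,1]])
    return cv2.undistortPoints(np.float64(uv).reshape(-1,1,2),K,np.array([m['k1'],0,0,0]))[:,0]
def onplane(c,uv,z):
    A,o,m=c; d=np.c_[und(m,uv),np.ones(len(np.reshape(uv,(-1,2))))]@A.T
    return o+d*((z-o[2])/d[:,2])[:,None]
def proj(c,P):
    A,o,m=c; p=(np.reshape(P,(-1,3))-o)@A; s=p[:,:2]/p[:,2:]
    s=s*(1+m['k1']*(s**2).sum(1,keepdims=True)); return s*[m['fx'],m['fy']]+[m['cx'],m['cy']]
def save(n,im): cv2.imwrite('pics/'+n,im[:,:,::-1])
E
python3 - <<'E'
from h import *
np.set_printoptions(precision=1,suppress=True)
ims={}
for c in('scene','side','wrist'):
    st=env.sense(); im=env.snapshot(c); C=cam(c,st); np.save(f'pics/{c}0.npy',im)
    print(c,C[1],C[2]['fx'],'fwd',C[0][:,2])
    save(c+'0.png',im)
    for l in('key','pulley','slot','seat','tray','cradle','spare_key','idler','grease','mug'):
        for d in env.place_of(l,c)[:3]:
            p=C[1]+C[0]@np.array(d['position']); print(c,l,round(d['confidence'],2),p,proj(C,p)[0])
print(env.sense())
E
```

```text
pics
scene [1000.3  691.   944.7] 572.2011932159417 fwd [-0.4 -0.6 -0.7]
scene key 0.47 [484.7 -21.4   2.7] [359.  268.8]
scene key 0.16 [ 505.5 -234.3   57.7] [302.3 201.7]
scene key 0.16 [386.8 117.3   4.2] [432.  289.7]
scene pulley 0.85 [ 506.6 -341.4   51.9] [280.7 180.5]
scene pulley 0.66 [ 452.5 -438.5   49.5] [281.2 155.5]
scene pulley 0.6 [ 410.1 -344.9   49.2] [312.8 168.1]
scene slot 0.84 [591.1 192.1  90.9] [377.5 329.9]
scene seat 0.55 [591.8 220.6  77.9] [385.7 344.8]
scene tray 0.39 [386.8 116.2   1.1] [431.5 290.3]
scene tray 0.25 [486.6 -20.8   2.8] [358.4 269.2]
scene cradle 0.75 [ 508.8 -288.9    2.1] [291.2 207.2]
scene cradle 0.73 [772.9  42.2  -1.7] [258.1 345.9]
scene spare_key 0.63 [547.7 -35.5   2.5] [331.9 276.1]
scene idler 0.85 [ 502.4 -233.1   57.8] [303.7 201.5]
scene grease 0.78 [ 653.1 -356.7    0.1] [228.2 213.5]
scene mug 0.78 [774.1  40.8   0.3] [257.1 345.1]
side [   7.9 -986.5  827.8] 595.0260557013324 fwd [ 0.4  0.7 -0.6]
side key 0.69 [ 338.9 -197.1   -2.4] [254.7 338.9]
side key 0.38 [481.4 -21.2   2.5] [276.6 266.6]
side pulley 0.7 [ 507.5 -34
[... 458 characters left out ...]
.5 -232.    57. ] [332.9 297.6]
side idler 0.4 [ 501.8 -284.1    1.1] [348.7 333.2]
side grease 0.61 [ 650.7 -359.2   -1.2] [432. 329.]
side grease 0.24 [590.3 222.2  74.9] [268.  181.2]
side mug 0.58 [767.   39.6   0.4] [364.4 218.7]
wrist [ 76.9 524.5 384. ] 361.29661431253936 fwd [ 0.3 -0.1 -1. ]
{'time_s': 1.65, 'qpos': array([ 1.1,  0.3,  1.5, -0. ,  1.3, -0.2]), 'joint_velocities': array([-0., -0., -0., -0., -0.,  0.]), 'tau': array([  0. , -40.2, -25.2,   0.1,   0. ,  -0. ]), 'tool_pos': array([146. , 504.3, 201.9]), 'eef_rot': array([0.4, 3.1, 0. ]), 'contact_force': array([-0.2,  0.5, -0.3]), 'ft_torque': array([ 0., -0., -0.]), 'gripper_force': 0.0, 'grip_width': 88.12173422278016}
```

View pics/scene0.png

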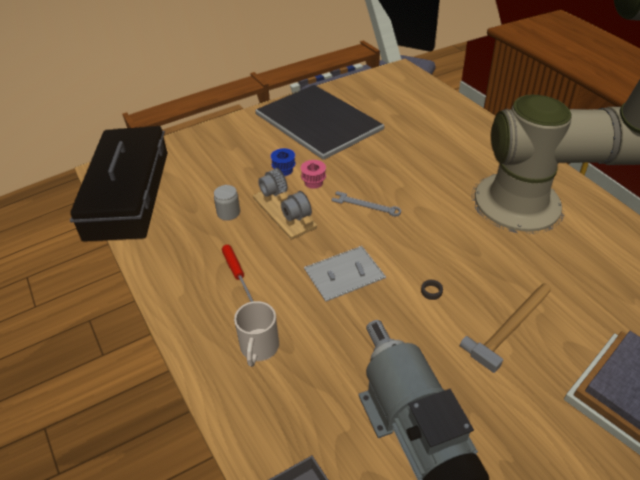

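View pics/side0.png

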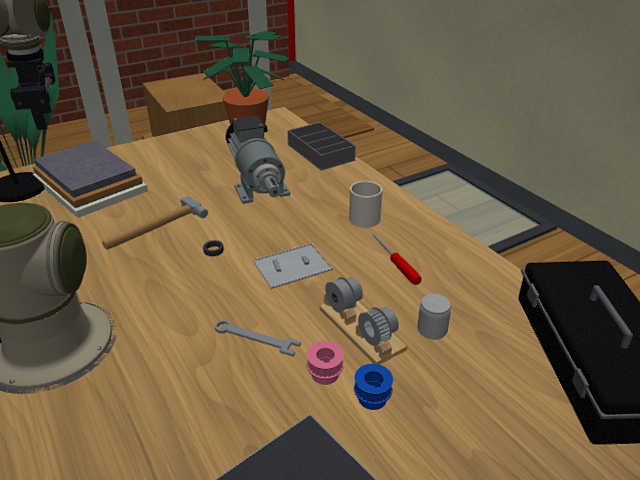

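Scene view: long key (359,268) and short look-alike (331,276) in the tray. The cradle at (291,207) holds the idler (smooth rim, 295,205) and the toothed pulley (272,182). The blue (283,160) and pink (313,172) ones are not meant. The shaft tip is at (377,330), with the motor behind it. Next I'll move over the tray and look closer.

```bash
python3 -m crank '[0.026,-0.042,0,0,0.088,0.026,-0.042,0,0,0.088,0.026,-0.042,0,0,0.088,0.026,-0.042,0,0,0.088,0.026,-0.042,0,0,0.088,0.026,-0.042,0,0,0.088,0.026,-0.042,0,0,0.088,0.026,-0.042,0,0,0.088,0.026,-0.042,0,0,0.088,0.026,-0.042,0,0,0.088]'; python3 -m crank '[0.03,-0.042,-0.01,0,0.088,0.03,-0.042,-0.01,0,0.088,0.02,-0.02,0,0,0.088,0,0,0,0,0.088]'
python3 - <<'E'
from h import *
np.set_printoptions(precision=1,suppress=True)
st=env.sense(); im=env.snapshot('wrist'); C=cam('wrist',st); save('w1.png',im); print(st['time_s'],st['tool_pos'],st['eef_rot'])
for l in('key','spare_key','pulley'):
    for d in env.place_of(l,'wrist')[:2]:
        p=C[1]+C[0]@np.array(d['position']); print(l,round(d['confidence'],2),p,proj(C,p)[0])
for d in env.silhouettes('key','wrist')[:3]+env.silhouettes('spare_key','wrist')[:2]:
    ys,xs=np.nonzero(d['mask']); P=onplane(C,np.c_[xs,ys],10); c=cv2.minAreaRect(P[:,:2].astype(np.float32)); print(d['confidence'],c)
E
```

```text
time_s: 2.65
tool_pos: [406.8, 82.3, 202.2]
eef_rot: [0.442, 3.11, 0.0]
contact_force: [-0.1, 1.1, -0.4]
grip_width: 88.0
gripper_force: 0.0
time_s: 3.05
tool_pos: [484.4, -18.0, 182.2]
eef_rot: [-0.446, -3.109, 0.0]
contact_force: [-0.5, -0.7, 0.2]
grip_width: 88.0
gripper_force: 0.0
3.05 [484.4 -18.  182.2] [-0.4 -3.1  0. ]
key 0.88 [487.1 -18.6   2.9] [319.5 209.2]
0.83 ((481.733642578125, -20.155027389526367), (38.8795051574707, 10.10811710357666), 73.64230346679688)
0.65 ((545.9932250976562, -37.03368377685547), (24.742965698242188, 11.810236930847168), 77.72962188720703)
0.49 ((513.6402587890625, -31.571884155273438), (109.17215728759766, 148.62266540527344), 84.70581817626953)
```

View pics/w1.png

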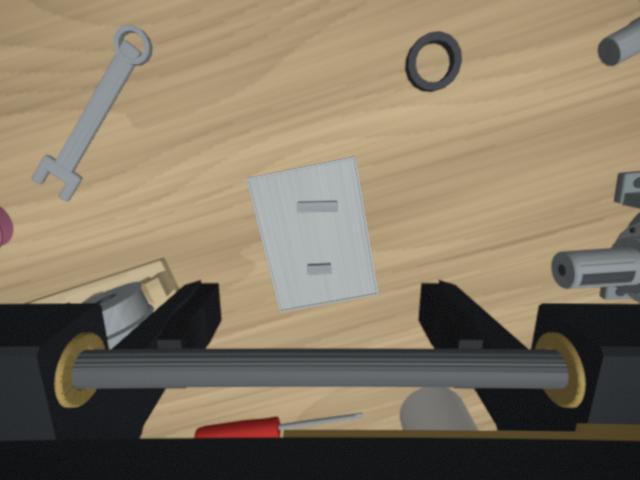

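Wrist view: the long key is at (317,206), 40 mm long with its axis at about 73.7°. The spare is at (319,268), and the shaft with its slot is at (555-640,268). I'll look at the shaft from two yaws before grasping.

```bash
python3 -m crank '[0.022,0.04,0.008,0,0.088,0.022,0.04,0.008,0,0.088,0.022,0.04,0.008,0,0.088,0.022,0.04,0.008,0,0.088,0.02,0.04,0,0,0.088,0,0,0,0,0.088]' | tail -5
cat > look.py <<'E'
from h import *
import sys
np.set_printoptions(precision=1,suppress=True)
n=sys.argv[1]
st=env.sense(); im=env.snapshot('wrist'); C=cam('wrist',st); save(n+'.png',im)
np.savez('pics/'+n+'.npz',im=im,A=C[0],o=C[1]); print(st['time_s'],st['tool_pos'],st['eef_rot'],'cam',C[1])
for l in sys.argv[2:]:
    for d in env.place_of(l,'wrist')[:2]:
        p=C[1]+C[0]@np.array(d['position']); print(l,round(d['confidence'],2),p,proj(C,p)[0])
E
python3 look.py w2 slot seat
python3 -m crank '[0,0,0,-8.2,0.088,0,0,0,-8.2,0.088,0,0,0,-8.2,0.088,0,0,0,-8.2,0.088,0,0,0,-8.2,0.088,0,0,0,-8.2,0.088,0,0,0,-8.2,0.088,0,0,0,-8.2,0.088,0,0,0,-8.2,0.088,0,0,0,0,0.088]' |tail -5
python3 look.py w3 slot seat
python3 -c "
import cv2,numpy as np
a=cv2.imread('pics/w2.png');b=cv2.imread('pics/w3.png')
cv2.imwrite('pics/w23.png',cv2.resize(np.vstack([a[100:300,160:560],b[100:300,120:520]]),None,fx=1.5,fy=1.5,interpolation=2))"
```

```text
tool_pos: [591.2, 189.2, 214.3]
eef_rot: [-0.433, -3.111, -0.001]
contact_force: [-0.3, -1.0, -1.3]
grip_width: 88.2
gripper_force: 0.0
3.95 [591.2 189.2 214.3] [-0.4 -3.1 -0. ] cam [522.1 208.9 396.4]
slot 0.73 [585.  193.6  82.6] [322. 209.]
seat 0.73 [595.3 218.1  79.8] [351.5 211.9]
tool_pos: [590.7, 183.2, 215.5]
eef_rot: [2.223, 2.219, 0.0]
contact_force: [-1.1, 0.2, -0.6]
grip_width: 87.9
gripper_force: 0.0
5.1 [590.7 183.2 215.5] [2.2 2.2 0. ] cam [590.6 255.3 397.6]
slot 0.59 [588.2 197.1  83.4] [316.7 201.6]
seat 0.6 [593.3 218.7  77.3] [322.5 176.1]
```

View pics/w23.png

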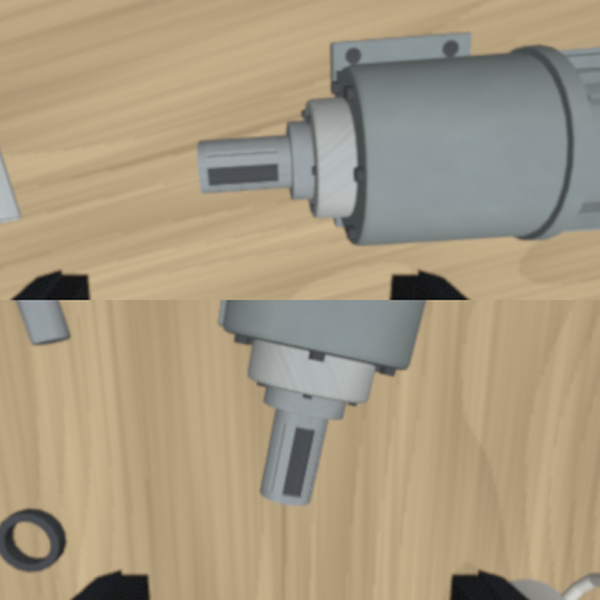

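```bash
cat > fit.py <<'E'
from h import *
from scipy.optimize import least_squares
m=env.camera_model('wrist'); np.set_printoptions(precision=3,suppress=True)
V={}
for n,box in(('w2',(185,285,205,380)),('w3',(170,250,280,350))):
    f=np.load(f'pics/{n}.npz'); g=cv2.cvtColor(f['im'],cv2.COLOR_RGB2GRAY); y0,y1,x0,x1=box
    big=cv2.resize(g,None,fx=4,fy=4,interpolation=cv2.INTER_CUBIC)
    y0,y1,x0,x1=[4*v for v in ((180,240,290,355) if n=='w2' else (180,240,300,345))]
    k=(big[y0:y1,x0:x1]<105).astype(np.uint8); nl,lab,s,_=cv2.connectedComponentsWithStats(k)
    i=1+np.argmax(s[1:,4]); ys,xs=np.nonzero(lab==i)
    r=cv2.minAreaRect(np.c_[xs+x0,ys+y0].astype(np.float32)); b=(cv2.boxPoints(r)+.5)/4-.5
    print(n,s[i],'rect',np.array(r[1])/4,b.tolist()); V[n]=[f['A'],f['o'],b]
sil={'w2':np.float64([[203,141],[284,137],[206,192],[287,187]])/1.5+[160,100],
     'w3':np.float64([[263.5,485],[275,418],[310,490],[326,426]])/1.5+[120,-100]}
def frame(p):
    x0,y0,h,l=p[:4]; X=np.array([np.cos(h),np.sin(h),0]); L=np.cross([0,0,1],X)
    Z=np.cos(l)*np.array([0,0,1])+np.sin(l)*L; return np.array([x0,y0,75.]),X,np.cross(Z,X),Z
def res(p):
    s,X,Y,Z=frame(p); out=list(p[4:]/1.5)
    for n,(A,o,b) in V.items():
        o2=o+A@p[4:]; C=(A,o2,m)
        Q=[s+X*(28.3+a)+Y*c+Z*15.06 for a in(-20.5,20.5) for c in(-5.4,5.4)]
        q=proj(C,Q); d=np.linalg.norm(q[:,None]-b[None],axis=2); j=d.argmin(1)
        out+=list(0.6*(q-b[j]).ravel())
        D=np.c_[und(m,sil[n]),np.ones(4)]@A.T; N=np.cross(D,X); N/=np.linalg.norm(N,axis=1)[:,None]
        out+=list(1.5*(abs(N@(s-o2))-16))
    return np.array(out)
if __name__=='__main__':
    best=min((least_squares(res,[592,220,np.radians(hd),l,0,0,0],loss='soft_l1') for hd in(-85,-95,-105) for l in(-.2,0,.2)),key=lambda r:r.cost)
    p=best.x; s,X,Y,Z=frame(p); print('seat',s,'heading',np.degrees(p[2]),'lean',p[3],'off',p[4:],'cost',best.cost)
    print(res(p)); print('X',X,'Z',Z,'slot',s+28.3*X+11*Z); np.save('fit.npy',p)
E
python3 fit.py
```

```text
w2 [  35  119  185   55 7837] rect [10.94  45.913] [[298.2771911621094, 212.16940307617188], [344.0869445800781, 209.08975219726562], [344.8207092285156, 220.00469970703125], [299.0109558105469, 223.0843505859375]]
w3 [  35   22   83  182 8597] rect [12.269 45.607] [[307.6331481933594, 228.6500244140625], [317.3070373535156, 184.0811767578125], [329.2964782714844, 186.68353271484375], [319.6225891113281, 231.25238037109375]]
seat [593.335 220.359  75.   ] heading -102.24960056452149 lean 0.183224796071083 off [ 0.318  0.555 -1.623] cost 7.194614235151324
[ 0.212  0.37  -1.082  0.481 -0.076  0.263  0.213 -0.37  -0.16  -0.155
  0.087 -0.675 -1.673 -0.968 -0.984  0.006 -0.053  0.076 -0.24   0.008
  0.501 -0.133  0.051 -2.7   -0.937 -2.333 -1.078]
X [-0.212 -0.977  0.   ] Z [ 0.178 -0.039  0.983] slot [589.289 192.278  85.816]
```

```bash
python3 -m crank '[-0.0217,-0.0405,0,-5.4,0.03,-0.0217,-0.0405,0,-5.4,0.03,-0.0217,-0.0405,-0.03,-5.4,0.03,-0.0217,-0.0405,-0.04,0,0.03,-0.0217,-0.0405,-0.04,0,0.03,0,0,0,0,0.03,0,0,0,0,0.03]' |tail -5
cat > keym.py <<'E'
from h import *
import sys
np.set_printoptions(precision=2,suppress=True)
st=env.sense(); im=env.snapshot('wrist'); C=cam('wrist',st); save(sys.argv[1]+'.png',im)
tp=np.array(st['tool_pos']); Rt=R.from_rotvec(st['eef_rot']).as_matrix(); print(tp,'yaw',np.degrees(np.arctan2(Rt[1,0],Rt[0,0])))
zt=float(sys.argv[2])
for d in env.silhouettes('key','wrist')[:2]:
    ys,xs=np.nonzero(d['mask']); P=onplane(C,np.c_[xs,ys],zt if zt>0 else tp[2]-zt); c=cv2.minAreaRect(P[:,:2].astype(np.float32))
    print(d['confidence'],c,'px',xs.min(),xs.max(),ys.min(),ys.max(),'tool frame',Rt.T@(np.r_[c[0],zt if zt>0 else tp[2]-zt]-tp))
E
python3 keym.py w4 10
```

```text
tool_pos: [492.2, -0.5, 122.2]
eef_rot: [-2.511, -1.888, -0.0]
contact_force: [0.8, 0.1, 0.8]
grip_width: 33.9
gripper_force: 0.0
[492.25  -0.45 122.17] yaw 73.8648957988795
0.6 ((483.088134765625, -18.895071029663086), (41.111507415771484, 9.482769012451172), 73.90396118164062) px 310 321 222 268 tool frame [-20.28  -3.68 112.17]
```

```bash
python3 -m crank '[-0.0095,-0.0191,0,0,0.03,0,0,-0.045,0,0.03,0,0,-0.04,0,0.03,0,0,-0.02,0,0.03,0,0,0,0,0.03]' 

```

```text
time_s: 6.55
tool_pos: [482.3, -18.1, 15.5]
eef_rot: [-2.508, -1.888, 0.003]
contact_force: [-1.1, -0.3, 0.7]
grip_width: 30.2
gripper_force: 0.0
```

```bash
python3 -m crank '[0.0003,-0.0015,-0.0085,0,0.03,0,0,0,0,0.03,0,0,0,0,0.03]' ; python3 -m crank '[0,0,0,0,0.0,0,0,0,0,0.0,0,0,0,0,0.0,0,0,0,0,0.0,0,0,0,0,0.0]' 12
```

```text
time_s: 6.85
tool_pos: [483.8, -20.6, 9.4]
eef_rot: [2.51, 1.887, 0.002]
contact_force: [-0.5, -0.6, -0.2]
grip_width: 30.2
gripper_force: 0.0
time_s: 7.35
tool_pos: [483.1, -20.6, 8.5]
eef_rot: [2.511, 1.887, 0.0]
contact_force: [0.1, -0.9, 0.6]
grip_width: 0.5
gripper_force: 0.0
```

```bash
python3 -m crank '[0,0,0,0,0.03,0,0,0,0,0.03,0,0,0,0,0.03]'; python3 - <<'E'
from h import *
for i in range(3): st=env.sense(); im=env.snapshot('wrist'); print(st['tool_pos'],st['contact_force'])
C=cam('wrist',st); P=[[483.1,-20.6,st['tool_pos'][2]]]; print(proj(C,P))
cv2.imwrite('pics/w5.png',cv2.resize(im[180:420,200:440,::-1],None,fx=2.4,fy=2.4))
E
```

```text
time_s: 7.65
tool_pos: [483.0, -20.6, 8.4]
eef_rot: [-2.511, -1.887, 0.0]
contact_force: [-0.4, 0.5, -0.1]
grip_width: 22.1
gripper_force: 0.0
[483.04761374 -20.5822133    8.37052066] [-0.40771069  0.5460168  -0.122674  ]
[483.06821416 -20.57292079   8.39379433] [-0.09541038 -0.27618523  0.05440767]
[483.06105384 -20.58458222   8.38592542] [-0.09210684 -0.06088368  0.03549208]
[[319.97401268 271.76111098]]
```

View pics/w5.png

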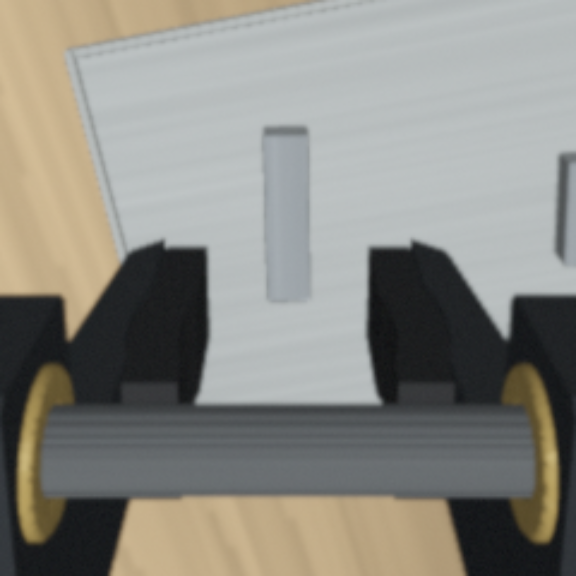

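The key (crop 287,215) is centred between the fingers, so they closed just above it. I'll go lower.

```bash
python3 -m crank '[0,0,-0.0024,0,0.03,0,0,0,0,0.03]'|sed -n 2,4p ; python3 -m crank '[0,0,0,0,0.0,0,0,0,0,0.0,0,0,0,0,0.0,0,0,0,0,0.0,0,0,0,0,0.0]' 12
```

```text
tool_pos: [482.9, -20.5, 5.7]
eef_rot: [-2.511, -1.887, 0.001]
contact_force: [-0.3, -0.5, -0.3]
time_s: 8.5
tool_pos: [483.1, -20.6, 6.0]
eef_rot: [-2.511, -1.887, -0.0]
contact_force: [-0.1, 0.1, 0.1]
grip_width: 0.3
gripper_force: 0.0
```

```bash
python3 - <<'E'
from h import *
st=env.sense(); im=env.snapshot('wrist'); C=cam('wrist',st)
print(st['grip_width'],proj(C,[st['tool_pos']]))
cv2.imwrite('pics/w6.png',cv2.resize(im[180:420,200:440,::-1],None,fx=2.4,fy=2.4))
E
```

```text
0.3271453666362865 [[319.89679161 271.75423434]]
```

View pics/w6.png

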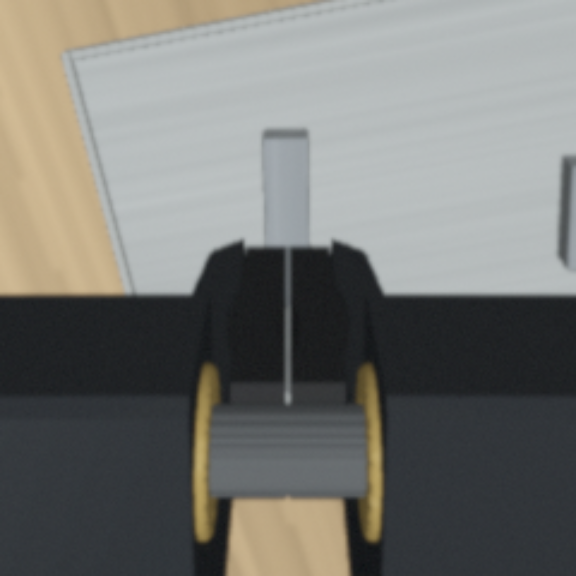

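```bash
python3 - <<'E'
from h import *
print(env.pinch_z)
st=env.sense(); C=cam('wrist',st); print(st['tool_pos'],np.array(C[2]['tool_from_camera']).round(2).tolist())
Rt=R.from_rotvec(st['eef_rot']).as_matrix()
for x in(9,0,-9):
  for h in(0,-5,-10,-19): print(x,h,(proj(C,np.array(st['tool_pos'])+Rt@[x,0,h])[0]-[200,180])*2.4)
k=np.array([483,-20,0]);
for y,z in((20,10),(20,2),(-20,10)): print('key',y,z,(proj(C,[483+y*.28,-20+y*.96,z])[0]-[200,180])*2.4)
E
```

```text
18.700000000000003
[483.09193899 -20.57707678   6.02824631] [[-0.0, -0.96, -0.28, 71.98], [1.0, -0.0, -0.0, -0.19], [-0.0, -0.28, 0.96, -182.11], [0.0, 0.0, 0.0, 1.0]]
9 0 [287.74576667 182.31408415]
9 -5 [287.77170851 189.87670154]
9 -10 [287.79901848 197.83720095]
9 -19 [287.85198809 213.27434773]
0 0 [287.75229987 220.21016241]
0 -5 [287.77808918 228.63424863]
0 -10 [287.80522265 237.49623143]
0 -19 [287.85780369 254.66615045]
-9 0 [287.75875785 257.16647658]
-9 -5 [287.78440116 266.40907742]
-9 -10 [287.8113659  276.12657293]
-9 -19 [287.86357622 294.93796771]
key 20 10 [286.78562124 137.37115197]
key 20 2 [286.78139218 127.40364009]
key -20 10 [286.50955299 307.05808281]
```

```bash
for i in 1; do python3 -m crank '[0,0,-0.0015,0,0,0,0,-0.0015,0,0,0,0,0,0,0]'|sed -n '2p;4p'; python3 -m crank '[0,0,-0.001,0,0,0,0,-0.001,0,0,0,0,0,0,0]'|sed -n '2p;4p'; done
```

```text
tool_pos: [482.9, -20.5, 2.8]
contact_force: [-0.1, -0.5, -0.7]
tool_pos: [483.0, -20.6, 0.9]
contact_force: [-1.0, 0.3, 0.2]
```

```bash
python3 -m crank '[0,0,-0.0015,0,0,0,0,-0.0015,0,0,0,0,0,0,0]'|sed -n '2p;4p'; python3 - <<'E'
from h import *
st=env.sense(); im=env.snapshot('side'); C=cam('side'); p=proj(C,[st['tool_pos']])[0]; print(p, st['qpos'])
x,y=p.astype(int); a=cv2.resize(im[y-50:y+30,x-50:x+50,::-1],None,fx=7,fy=7,interpolation=2); cv2.drawMarker(a,tuple(int(v) for v in ((p-[x-50,y-50]+.5)*7)),(0,0,255),0,12,1); cv2.imwrite('pics/s7.png',a)
E
```

```text
tool_pos: [482.9, -20.6, -2.2]
contact_force: [0.5, 0.0, 0.3]
[277.14199338 267.89829052] [-2.85516204e-01  4.99714174e-01  1.83858298e+00 -1.03146322e-05
  8.03678127e-01 -3.72311499e-03]
```

View pics/s7.png

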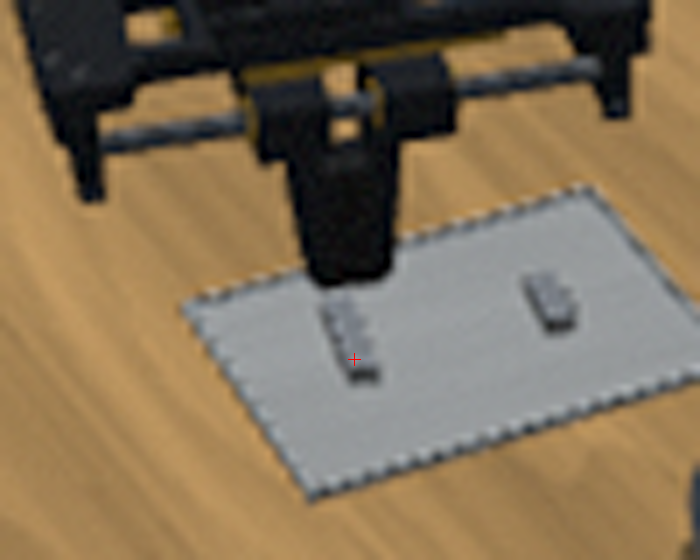

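The side view shows the shut fingertips (crop 350,280) well above the reported TCP mark (354,358). The real tips sit about 30 mm behind the reported TCP, so I'll find them by touch.

```bash
python3 -m crank '[0,0,-0.006,0,0,0,0,-0.006,0,0,0,0,0,0,0]'|sed -n '2p;4p'; for i in 1; do
python3 -m crank '[0,0,-0.001,0,0,0,0,-0.001,0,0,0,0,0,0,0]'|sed -n '2p;4p';python3 -m crank '[0,0,-0.001,0,0,0,0,-0.001,0,0,0,0,0,0,0]'|sed -n '2p;4p';python3 -m crank '[0,0,-0.001,0,0,0,0,-0.001,0,0,0,0,0,0,0]'|sed -n '2p;4p'; done
```

```text
tool_pos: [482.5, -20.4, -14.9]
contact_force: [-0.0, -0.1, 0.2]
tool_pos: [483.1, -20.6, -16.0]
contact_force: [0.8, 0.3, 0.1]
tool_pos: [483.0, -20.6, -18.1]
contact_force: [0.9, -0.4, -0.3]
tool_pos: [483.0, -20.6, -20.1]
contact_force: [-0.8, 0.7, 0.4]
```

```bash
python3 -m crank '[0,0,-0.001,0,0,0,0,-0.001,0,0,0,0,0,0,0]'|sed -n '2p;4p';python3 -m crank '[0,0,-0.001,0,0,0,0,-0.0005,0,0,0,0,0,0,0]'|sed -n '2p;4p'; python3 - <<'E'
from h import *
st=env.sense(); im=env.snapshot('wrist'); C=cam('wrist',st)
g=im[180:420,200:440].mean(2); col=g[:,118:123].mean(1); print(col[40:120:2].astype(int))
for z in(10,2):
  for y in(20,-20): print(y,z,proj(C,[483+y*.28,-20+y*.96,z])[0]-[200,180])
E
```

```text
tool_pos: [483.0, -20.6, -22.1]
contact_force: [-0.6, -0.3, 0.2]
tool_pos: [483.0, -20.6, -23.6]
contact_force: [-0.5, 0.2, 0.1]
[185 187 187 185 183 183 183 185 186 186 185 187 188 188 188 169 120 114
 137 163 162 163 163 162 163 162 163 163 163 162 162 131  70  66  66  66
  65  65  65  66]
20 10 [119.59227396  76.1333917 ]
-20 10 [119.45298191 157.64491547]
20 2 [119.58875321  70.38147068]
-20 2 [119.4557899  148.65768758]
```

```bash
for i in 1; do python3 -m crank '[0,0,-0.0007,0,0,0,0,0,0,0]'|sed -n '2p;4p';python3 -m crank '[0,0,-0.0007,0,0,0,0,0,0,0]'|sed -n '2p;4p';python3 -m crank '[0,0,-0.0007,0,0,0,0,0,0,0]'|sed -n '2p;4p';python3 -m crank '[0,0,-0.0007,0,0,0,0,0,0,0]'|sed -n '2p;4p'; done
```

```text
tool_pos: [483.0, -20.6, -24.2]
contact_force: [0.1, 0.3, 0.0]
tool_pos: [483.0, -20.6, -25.0]
contact_force: [0.2, 0.0, 1.0]
tool_pos: [483.0, -20.6, -25.7]
contact_force: [0.2, -0.2, -0.2]
tool_pos: [483.1, -20.6, -26.3]
contact_force: [-0.6, 0.8, -0.6]
```

```bash
for i in 1; do python3 -m crank '[0,0,-0.0007,0,0,0,0,0,0,0]'|sed -n '2p;4p';python3 -m crank '[0,0,-0.0007,0,0,0,0,0,0,0]'|sed -n '2p;4p';python3 -m crank '[0,0,-0.0007,0,0,0,0,0,0,0]'|sed -n '2p;4p'; done;  python3 - <<'E'
from h import *
st=env.sense(); im=env.snapshot('wrist')
g=im[180:420,200:440].mean(2); col=g[:,118:123].mean(1); print(col[60:110].astype(int))
E
```

```text
tool_pos: [483.2, -20.6, -26.4]
contact_force: [-2.1, 0.5, 7.1]
tool_pos: [483.3, -20.6, -26.5]
contact_force: [-6.1, 1.3, 17.2]
tool_pos: [483.3, -20.6, -26.6]
contact_force: [-8.5, 1.2, 26.1]
[186 185 186 186 187 188 188 187 188 188 187 185 172 141 120 115 114 117
 132 153 162 163 162 163 163 162 163 162 163 162 163 162 162 163 163 162
 163 163 162 162 162 156 131  93  70  67  66  66  66  66]
```

```bash
python3 -m crank '[0,0,0.005,0,0.03,0,0,0,0,0.03,0,0,0,0,0.03,0,0,0,0,0.03]'|sed -n '2,5p'; python3 -m crank '[0,0,-0.003,0,0.03,0,0,-0.0028,0,0.03,0,0,0,0,0.03]'|sed -n '2,5p'
```

```text
tool_pos: [482.9, -20.5, -23.7]
eef_rot: [-2.511, -1.887, 0.001]
contact_force: [-0.0, -0.3, 0.2]
grip_width: 29.0
tool_pos: [482.7, -20.5, -29.8]
eef_rot: [-2.511, -1.887, 0.001]
contact_force: [0.1, -0.2, -0.4]
grip_width: 30.0
```

```bash
python3 -m crank '[0,0,0,0,0.0,0,0,0,0,0.0,0,0,0,0,0.0,0,0,0,0,0.0]' 20; python3 -m crank '[0,0,0.03,0,0,0,0,0.04,0,0,0,0,0.04,0,0,0,0,0,0,0,0,0,0,0,0]'; python3 keym.py w8 -32; cp pics/w8.png pics/held.png
```

```text
time_s: 13.9
tool_pos: [483.1, -20.6, -29.2]
eef_rot: [2.511, 1.887, 0.0]
contact_force: [0.8, 0.1, -0.0]
grip_width: 9.4
gripper_force: 20.0
time_s: 14.4
tool_pos: [483.1, -20.6, 80.9]
eef_rot: [2.511, 1.887, 0.001]
contact_force: [-0.6, 0.1, -0.6]
grip_width: 8.9
gripper_force: 20.0
[483.13 -20.59  80.91] yaw 73.85512224164788
0.69 ((482.47515869140625, -21.560646057128906), (43.32666778564453, 10.237272262573242), 73.33026123046875) px 308 331 255 342 tool frame [ -1.11  -0.33 -32.  ]
```

```bash
python3 - <<'E'
from h import *
from scipy.optimize import brentq
im=cv2.imread('pics/held.png').mean(2); print(im[245:300,314:326].mean(1).astype(int)); print(im[262:345:6,295:345].astype(int)[:, ::2])
st=env.sense(); C=cam('wrist',st); Rt=R.from_rotvec(st['eef_rot']).as_matrix(); tp=np.array(st['tool_pos'])
for x in(19,20,21):print(x,[proj(C,tp+Rt@[x,0,-h])[0].round(1).tolist() for h in(39.5,31.5)])
E
python3 -c "
import cv2;a=cv2.imread('pics/held.png')[220:380,220:420];cv2.imwrite('pics/heldc.png',cv2.resize(a,None,fx=3.5,fy=3.5,interpolation=2))"
```

```text
[190 191 190 189 189 189 189 189 186 172 142 122 118 118 120 133 156 166
 168 168 168 168 168 168 168 168 168 168 168 168 168 168 168 168 168 168
 168 168 168 168 168 168 168 168 168 168 168 168 168 168 168 168 168 168
 168]
[[190 190 189 188 188 188 179 160 167 171 169 166 166 165 165 164 162 161
  164 191 192 192 192 191 192]
 [189 189 190 191 191 191 181 164 169 173 171 169 168 168 165 165 165 164
  162 190 190 191 191 191 191]
 [189 188 188 188 189 189 182 164 169 173 172 169 167 167 166 165 164 163
  161 188 189 188 188 187 189]
 [188 188 187 187 185 186 177 163 169 173 171 169 168 167 166 165 165 163
  159 188 189 190 191 191 191]
 [ 30  30  31  31  32  28  32 120 168 173 172 169 167 168 166 165 165 155
   59  29  30  27  30  30  32]
 [ 30  31  32  30  30  29  31 115 167 172 172 169 168 167 166 166 164 155
   57  30  29  29  27  28  29]
 [ 33  29  29  29  30  28  30 116 167 172 172 169 167 167 166 165 164 155
   56  29  29  29  31  32  32]
 [ 31  31  30  28  29  27  29 113 168 171 171 169 168 167 166 165 164 153
   49  29  31  28  28  29  27]
 [ 30  31  31  28  28  27  23 103 168 171 171 169 167 167 165 165 164 152
   39  26  24  31  29  27  30]
 [ 29  31  27  29  27  25  27 102 167 171 172 170 167 167 165 164 165 153
   41  23  25  31  31  30  32]
 [ 29  29  29  30  27  27  27 100 166 171 173 169 168 167 165 165 165 153
   40  22  24  33  29  31  30]
 [ 30  28  30  31  31  22  30 109 165 170 172 170 167 167 166 165 165 154
   55  23  30  31  28  30  30]
 [ 30  30  29  31  29  27  31 119 167 170 171 168 167 167 166 165 164 157
   66  24  30  32  29  30  29]
 [ 54  54  54  55  54  42  42 130 166 169 171 169 167 167 166 164 164 160
   79  31  53  54  54  53  54]]
19 [[320.0, 264.2], [320.0, 257.9]]
20 [[320.0, 262.0], [320.0, 255.7]]
21 [[320.0, 259.7], [320.0, 253.6]]
```

View pics/heldc.png

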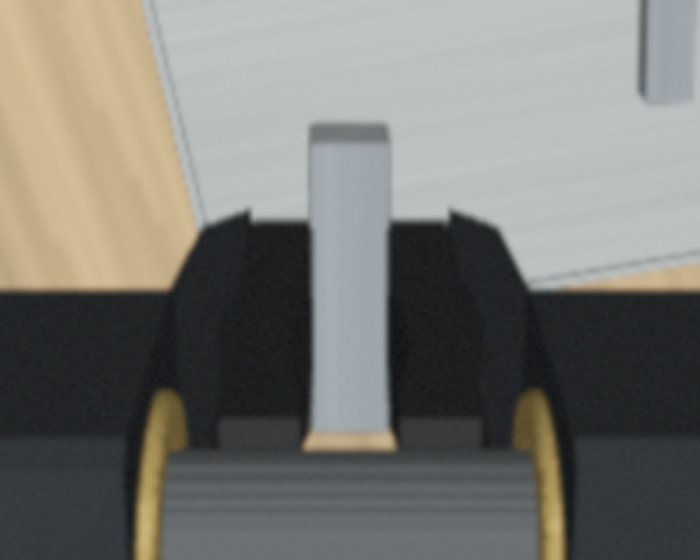

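The key is held level and square, with its near end at crop row 125-140, which puts its centre about 0.4 mm ahead of the tool centre. Next I'll go over the slot.

```bash
python3 -m crank '[0.01,0.02,0,1,0,0.02,0.04,0,1,0,0.02,0.04,0,1,0,0.02,0.04,0,0.9,0,0.02,0.04,0,0,0,0.0166,0.0324,0,0,0,0,0,0,0,0,0,0,0,0,0]'; python3 look.py w9 slot seat
```

```text
time_s: 15.3
tool_pos: [588.8, 192.0, 78.8]
eef_rot: [-2.444, -1.972, 0.005]
contact_force: [0.1, -0.1, 0.4]
grip_width: 9.5
gripper_force: 20.0
15.3 [588.8 192.   78.8] [-2.4 -2.   0. ] cam [604.4 262.5 260.8]
slot 0.63 [584.9 194.3  82.6] [311.7 271.9]
seat 0.67 [595.8 221.   79.1] [321.2 217.9]
```

```bash
python3 - <<'E'
from h import *; from fit import frame
np.set_printoptions(linewidth=250)
p=np.load('fit.npy'); s,X,Y,Z=frame(p); f=np.load('pics/w9.npz'); m=env.camera_model('wrist')
im=f['im'].mean(2)
for nm,off in(('nominal',0),('off',1)):
    C=(f['A'],f['o']+off*f['A']@p[4:],m); o=C[1]
    # silhouette tangent points at axis distance a
    for a in(3,6,9,50):
        c=s+X*a; v=o-c; v=v-X*(v@X); d=np.linalg.norm(v); v/=d; w=np.cross(X,v); al=np.arccos(16/d)
        print(nm,a,[proj(C,c+16*(np.cos(al)*v+k*np.sin(al)*w))[0].round(1).tolist() for k in(1,-1)])
    print('slot opening',[proj(C,s+X*(28.3+a)+Y*b+Z*15.06)[0].round(1).tolist() for a in(-20.5,20.5) for b in(-5.4,5.4)])
st=env.sense(); print(st['tool_pos'])
for r in(222,226,230,234,238,242,246,250,254): print(r,im[r,280:364:2].astype(int))
E
```

```text
w2 [  35  119  185   55 7837] rect [10.94  45.913] [[298.2771911621094, 212.16940307617188], [344.0869445800781, 209.08975219726562], [344.8207092285156, 220.00469970703125], [299.0109558105469, 223.0843505859375]]
w3 [  35   22   83  182 8597] rect [12.269 45.607] [[307.6331481933594, 228.6500244140625], [317.3070373535156, 184.0811767578125], [329.2964782714844, 186.68353271484375], [319.6225891113281, 231.25238037109375]]
nominal 3 [[286.6, 224.5], [347.2, 224.4]]
nominal 6 [[286.7, 230.0], [347.1, 229.9]]
nominal 9 [[286.9, 235.5], [346.9, 235.4]]
nominal 50 [[288.6, 305.7], [345.4, 305.5]]
slot opening [[311.4, 241.1], [332.9, 240.0], [311.8, 316.2], [332.0, 314.4]]
off 3 [[286.3, 223.6], [346.4, 223.5]]
off 6 [[286.4, 229.0], [346.2, 228.9]]
off 9 [[286.5, 234.4], [346.1, 234.3]]
off 50 [[288.3, 304.2], [344.6, 304.0]]
slot opening [[310.8, 239.9], [332.1, 238.9], [311.3, 314.5], [331.3, 312.7]]
[589.205 190.771  80.218]
222 [152 157 162 164 167 169 170 173 174 174 173 173 173 173 173 174 173 174 174 174 174 173 173 174 173 174 173 175 174 173 170 170 169 165 162 157 152 146 14
[... 706 characters left out ...]
174]
242 [168 171 167 131 130 141 147 158 162 138 171 176 176 175 176 142 105 107 106 106 102 101  98  96  93  86 112 161 159 159 149 143 139 172 180 178 176 174 174 174 174 173]
246 [168 171 170 134 129 141 145 158 166 140 169 176 177 177 176 136  88  89  87  89  89  89  90  91  90  85 112 162 159 158 150 141 139 170 179 179 177 174 173 173 174 173]
250 [168 169 171 143 128 141 146 157 165 136 170 177 177 177 176 139  88  89  88  88  88  90  91  91  91  84 113 162 160 159 148 146 138 169 178 179 177 174 173 173 174 173]
254 [170 169 170 145 127 141 144 156 166 135 169 176 178 176 172 136  98 100  99 100 101 102 103 104 103  88 114 162 160 160 147 151 140 170 177 179 177 176 173 172 173 174]
```

```bash
python3 - <<'E' | grep -v ^w
from h import *; from fit import frame
np.set_printoptions(linewidth=250,precision=2,suppress=True)
p=np.load('fit.npy'); s,X,Y,Z=frame(p); env.snapshot('wrist'); st=env.sense(); im=env.snapshot('wrist').mean(2); print(st['tool_pos'],st['time_s'],R.from_rotvec(st['eef_rot']).as_matrix()[:2,0])
A,o,m=cam('wrist',st); C=(A,o+A@p[4:],m)
def cross(v,t,x0,up=False):
    i=np.nonzero((v[:-1]<t)!=(v[1:]<t))[0]; return [round(x0+j+(t-v[j])/(v[j+1]-v[j]),2) for j in i]
for r in(244,248): print('row',r,cross(im[r,270:365],135,270),cross(im[r,275:300],150,275))
print('col',cross(im[225:300,314:328].mean(1),130,225), im[225:300,314:328].mean(1).astype(int))
for nm,c in(('off',C),('nom',(A,o,m))):
    print(nm,'slot',[proj(c,s+X*(28.3+a)+Y*b+Z*15.06)[0].round(1).tolist() for a in(-20.5,) for b in(-5.4,5.4)])
    Rt=R.from_rotvec(st['eef_rot']).as_matrix();tp=np.array(st['tool_pos'])
    print('key end for x=20.4',[proj(c,tp+Rt@[20.4,y,-h])[0].round(1).tolist() for y in(-5,5) for h in(39.2,31.2)])
E
```

```text
[589.37 190.77  80.5 ] 15.5 [0.21 0.98]
row 244 [np.float64(284.87), np.float64(287.53), np.float64(308.34), np.float64(330.86)] [np.float64(284.35), np.float64(291.16), np.float64(295.59), np.float64(297.27)]
row 248 [np.float64(284.87), np.float64(287.63), np.float64(308.42), np.float64(330.87)] [np.float64(284.4), np.float64(291.36), np.float64(295.51), np.float64(297.34)]
col [np.float64(237.54), np.float64(259.28)] [173 172 171 171 171 171 171 171 171 171 171 167 148 114  93  89  89  89  89  89  89  89  89  89  89  89  88  89  91 100 116 122 123 123 125 140 163 173 175 176 175 175 175 176 175 175 175 175 175 175 175 175 175 175 175 175 175 175 175 175 175 175
 175 175 175 175 175 175 175 175 175 175 175 175 175]
off slot [[309.2, 236.9], [330.4, 235.8]]
key end for x=20.4 [[307.4, 259.3], [308.0, 253.3], [331.0, 259.3], [330.4, 253.3]]
nom slot [[309.8, 238.1], [331.1, 236.9]]
key end for x=20.4 [[308.0, 260.9], [308.6, 254.7], [331.9, 260.8], [331.3, 254.7]]
```

```bash
python3 -m crank '[-0.00015,0.0007,-0.01,0,0,0,0,-0.01,0,0,0,0,0,0,0,0,0,0,0,0]'|sed -n '2p;4,5p'; python3 -m crank '[0,0,-0.001,0,0,0,0,-0.001,0,0,0,0,0,0,0]'|sed -n '2p;4p'; python3 -m crank '[0,0,-0.0005,0,0,0,0,-0.0005,0,0,0,0,0,0,0]'|sed -n '2p;4p'
```

```text
tool_pos: [589.2, 192.4, 60.4]
contact_force: [-0.5, 0.4, 0.4]
grip_width: 8.7
tool_pos: [589.6, 192.5, 58.9]
contact_force: [-0.4, 0.0, 0.3]
tool_pos: [589.8, 192.4, 57.8]
contact_force: [1.2, -1.2, 0.4]
```

```bash
python3 -m crank '[0,0,0.002,0,0,0,0,0,0,0]'|sed -n '2p;4p'; python3 -m crank '[0,0,0,0,0,0,0,0,0,0]'|sed -n '2p;4p'; python3 - <<'E' | grep -v ^w
from h import *; from fit import frame
p=np.load('fit.npy'); s,X,Y,Z=frame(p); env.snapshot('wrist'); st=env.sense(); im=env.snapshot('wrist').mean(2); print(st['tool_pos'],st['time_s'])
A,o,m=cam('wrist',st); c=(A,o,m)
print('col',im[200:262,314:328].mean(1).astype(int))
print([proj(c,s+X*(28.3+a)+Y*b+Z*15.06)[0].round(1).tolist() for a in(-20.5,) for b in(-5.4,5.4)])
for r in(226,232,238): print(r,im[r,270:365:2].astype(int))
Rt=R.from_rotvec(st['eef_rot']).as_matrix();tp=np.array(st['tool_pos'])
print('key end for x=20.4',[proj(c,tp+Rt@[20.4,y,-h])[0].round(1).tolist() for y in(-5,5) for h in(39.2,31.2)])
E
```

```text
tool_pos: [589.3, 192.7, 59.9]
contact_force: [0.4, -1.4, -0.7]
tool_pos: [589.3, 192.6, 59.7]
contact_force: [-0.1, 0.2, -0.2]
[589.318 192.594  59.662] 17.0
col [198 198 197 197 197 197 197 197 197 197 197 197 197 196 196 195 194 193
 186 163 148 142 141 144 157 169 174 175 175 175 175 175 174 174 174 174
 174 174 175 175 176 174 173 172 172 172 172 172 172 172 172 172 172 168
 152 133 125 124 124 125 139 162]
[[309.6, 255.1], [333.5, 253.7]]
226 [139 145 152 156 158 161 164 165 166 169 173 175 175 174 174 175 174 174
 175 173 172 172 172 173 173 174 175 175 175 176 176 176 176 173 171 171
 172 172 169 167 167 165 160 154 147 144 135 135]
232 [138 146 151 157 161 163 164 168 170 172 172 173 174 174 175 175 174 175
 175 176 176 176 176 175 175 174 174 174 174 174 174 173 174 174 175 173
 171 171 170 168 165 162 156 148 146 142 158 173]
238 [168 166 165 159 157 161 163 168 171 173 174 176 177 177 177 177 175 175
 175 174 173 173 174 174 174 174 175 176 177 177 177 177 177 176 174 172
 170 164 160 166 167 171 173 175 175 175 176 174]
key end for x=20.4 [[308.0, 260.9], [308.6, 254.7], [331.9, 260.8], [331.3, 254.7]]
```

```bash
python3 -m crank '[-0.0001,-0.00105,0,0,0,0,0,0,0,0,0,0,0,0,0]'|sed -n '2p;4p'; python3 -m crank '[0,0,-0.001,0,0,0,0,0,0,0]'|sed -n '2p;4p';python3 -m crank '[0,0,-0.001,0,0,0,0,0,0,0]'|sed -n '2p;4p'
```

```text
tool_pos: [589.4, 191.4, 59.8]
contact_force: [0.5, -0.1, -0.7]
tool_pos: [589.6, 191.5, 58.9]
contact_force: [0.0, -0.2, 0.6]
tool_pos: [589.6, 191.4, 57.7]
contact_force: [1.9, -0.9, -0.7]
```

```bash
python3 -m crank '[0,0,-0.0007,0,0,0,0,0,0,0]'|sed -n '2p;4p';python3 -m crank '[0,0,-0.0007,0,0,0,0,0,0,0]'|sed -n '2p;4p';python3 -m crank '[0,0,-0.0007,0,0,0,0,0,0,0]'|sed -n '2p;4p'
```

```text
tool_pos: [589.5, 191.4, 57.1]
contact_force: [1.8, -0.5, -0.5]
tool_pos: [589.5, 191.5, 56.4]
contact_force: [1.6, -0.3, 0.3]
tool_pos: [589.5, 191.5, 55.7]
contact_force: [1.7, 0.1, 0.1]
```

```bash
python3 -m crank '[0,0,-0.0005,0,0,0,0,0,0,0]'|sed -n '2p;4p';python3 -m crank '[0,0,-0.0004,0,0,0,0,0,0,0]'|sed -n '2p;4p'
```

```text
tool_pos: [589.5, 191.5, 55.2]
contact_force: [1.6, 0.1, 1.3]
tool_pos: [589.5, 191.5, 55.0]
contact_force: [1.2, -0.2, 2.3]
```

```bash
python3 -m crank '[0,0,0,0,0.012,0,0,0,0,0.014,0,0,0,0,0.02,0,0,0,0,0.03,0,0,0,0,0.03]' |sed -n '2p;4,6p'; python3 -m crank '[0,0,0.02,0,0.03,0,0,0.03,0,0.03,0,0,0.03,0,0.03,0,0,0,0,0.03,0,0,0,0,0.03]'|sed -n '1,4p'
python3 - <<'E' | grep -v ^w
from h import *; from fit import frame
p=np.load('fit.npy'); s,X,Y,Z=frame(p); env.snapshot('wrist'); st=env.sense(); im=env.snapshot('wrist'); np.save('pics/k1.npy',im); save('k1.png',im); print(st['tool_pos'],st['time_s'])
A,o,m=cam('wrist',st); c=(A,o,m); S=s+X*28.3
for r,nm in((15.06,'slot rim'),(19,'key top')): 
  h=(20.5,5.4) if r<16 else (20,5)
  print(nm,[proj(c,S+X*a*h[0]+Y*b*h[1]+Z*r)[0].round(1).tolist() for a,b in((-1,-1),(-1,1),(1,1),(1,-1))])
q=proj(c,[S+Z*15])[0].astype(int); print(q)
a=cv2.resize(im[q[1]-50:q[1]+50,q[0]-60:q[0]+60,::-1],None,fx=5.5,fy=5.5,interpolation=2); cv2.imwrite('pics/k1c.png',a)
E
```

```text
tool_pos: [589.3, 191.5, 54.7]
contact_force: [-0.8, 1.0, 0.5]
grip_width: 29.7
gripper_force: 0.0
time_s: 19.75
tool_pos: [589.4, 191.5, 134.8]
eef_rot: [2.446, 1.972, 0.001]
contact_force: [0.4, -0.8, 0.4]
[588.978 191.41  133.892] 19.8
slot rim [[312.9, 215.4], [329.5, 214.7], [329.0, 274.2], [313.2, 275.3]]
key top [[314.6, 217.5], [330.1, 216.9], [329.7, 275.7], [314.8, 276.8]]
[321 245]
```

View pics/k1c.png

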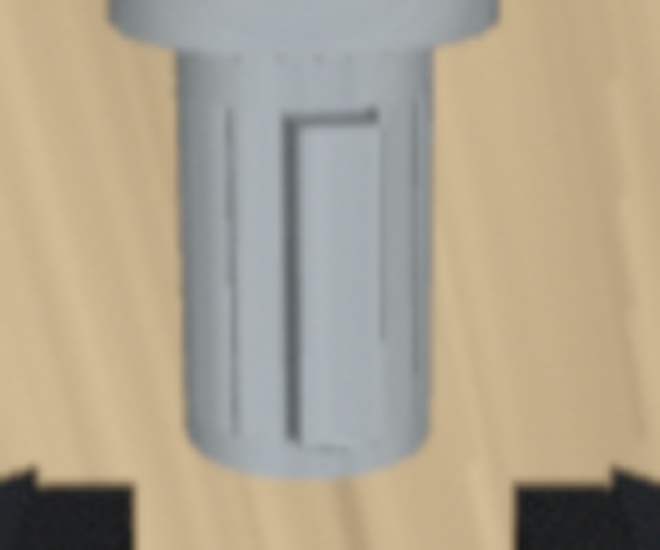

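The key is in the slot: its top is at crop (300-380,122-445), matching the seated prediction. I'll close the fingers and press lightly on its low side, which both seats it and gauges it (93.3 mm if flat, 94.5 mm if tilted).

```bash
python3 -m crank '[0.0107,-0.0023,-0.02,0,0,0,0,-0.025,0,0,0,0,-0.025,0,0,0,0,0,0,0,0,0,0,0,0]' |sed -n '2p;4,5p'; python3 -m crank '[0,0,-0.003,0,0,0,0,0,0,0]'|sed -n '2p;4p'; python3 -m crank '[0,0,-0.001,0,0,0,0,0,0,0]'|sed -n '2p;4p'
```

```text
tool_pos: [600.0, 189.2, 64.6]
contact_force: [0.8, 0.7, 0.8]
grip_width: 0.4
tool_pos: [600.4, 189.2, 62.6]
contact_force: [0.2, -0.3, 0.1]
tool_pos: [600.3, 189.2, 61.2]
contact_force: [-0.1, 0.5, -0.0]
```

```bash
python3 -m crank '[0,0,-0.001,0,0,0,0,-0.001,0,0,0,0,0,0,0]'|sed -n '2p;4p'; for k in 1; do python3 -m crank '[0,0,-0.0006,0,0,0,0,0,0,0]'|sed -n '2p;4p'; python3 -m crank '[0,0,-0.0006,0,0,0,0,0,0,0]'|sed -n '2p;4p'; python3 -m crank '[0,0,-0.0006,0,0,0,0,0,0,0]'|sed -n '2p;4p'; done
```

```text
tool_pos: [600.0, 189.2, 58.6]
contact_force: [0.4, 0.0, -0.4]
tool_pos: [600.1, 189.2, 58.1]
contact_force: [0.1, 0.3, 1.1]
tool_pos: [600.1, 189.2, 57.5]
contact_force: [-0.8, 0.1, -0.6]
tool_pos: [600.2, 189.2, 57.1]
contact_force: [-1.3, 0.2, 0.4]
```

```bash
for k in 1; do python3 -m crank '[0,0,-0.0006,0,0,0,0,0,0,0]'|sed -n '2p;4p'; python3 -m crank '[0,0,-0.0006,0,0,0,0,0,0,0]'|sed -n '2p;4p';  done
```

```text
tool_pos: [600.4, 189.2, 56.9]
contact_force: [-0.5, -0.2, 4.4]
tool_pos: [600.6, 189.1, 56.7]
contact_force: [-0.2, -1.0, 7.4]
```

```bash
python3 -m crank '[0,0,0.045,0,0.02,0,0,0.045,0,0.088,-0.004,-0.04,0,8.1,0.088,-0.004,-0.042,0,8.1,0.088,-0.004,-0.042,0,8.1,0.088,-0.004,-0.042,0,8.1,0.088,-0.004,-0.042,0,8.1,0.088,-0.004,-0.042,0,8.1,0.088,-0.004,-0.042,0,8.1,0.088,-0.004,-0.042,0,8.1,0.088]' |sed -n 1,4p;  python3 -m crank '[-0.004,-0.042,0,8.1,0.088,-0.004,-0.042,0,8.1,0.088,-0.004,-0.042,-0.01,8.1,0.088,-0.004,-0.042,-0.01,8.1,0.088,-0.004,-0.042,-0.01,8.1,0.088,0,0,0,0,0.088]' |sed -n 1,4p; cat > pul.py <<'E'
from h import *
import sys
np.set_printoptions(precision=2,suppress=True)
env.snapshot('wrist'); st=env.sense(); im=env.snapshot('wrist'); C=cam('wrist',st); save(sys.argv[1]+'.png',im)
np.savez('pics/'+sys.argv[1]+'.npz',im=im,A=C[0],o=C[1])
Rt=R.from_rotvec(st['eef_rot']).as_matrix(); print(st['time_s'],st['tool_pos'],'yaw',np.degrees(np.arctan2(Rt[1,0],Rt[0,0])))
for l in('pulley','idler','cradle'):
    for d in env.place_of(l,'wrist')[:2]:
        p=C[1]+C[0]@np.array(d['position']); print(l,round(d['confidence'],2),p,proj(C,p)[0])
for d in env.silhouettes('pulley','wrist')[:2]:
    ys,xs=np.nonzero(d['mask']); print('mask',d['confidence'],xs.min(),xs.max(),ys.min(),ys.max()); np.save('pics/pm.npy',d['mask']); break
E
python3 pul.py p1
```

```text
time_s: 23.05
tool_pos: [567.6, -146.4, 145.6]
eef_rot: [-1.0, -2.978, -0.0]
contact_force: [0.5, -0.3, -0.3]
time_s: 23.65
tool_pos: [546.1, -359.0, 113.3]
eef_rot: [0.083, -3.138, -0.002]
contact_force: [-0.9, -0.2, -0.2]
23.7 [ 546.97 -356.58  114.19] yaw -177.1157154879821
pulley 0.91 [ 501.55 -343.69   56.59] [342.   175.81]
pulley 0.82 [ 447.5  -440.09   51.31] [192.82  79.15]
idler 0.95 [ 502.17 -230.22   57.77] [514.91 185.19]
cradle 0.7 [ 503.17 -290.75    3.05] [403.6 173.5]
mask 0.87 296 395 176 270
```

```bash
python3 - <<'E'
from h import *
np.set_printoptions(precision=1,suppress=True,linewidth=200)
f=np.load('pics/p1.npz'); m=env.camera_model('wrist'); C=(f['A'],f['o'],m); k=np.load('pics/pm.npy')
for r in range(176,272,4):
    x=np.nonzero(k[r])[0]; P=onplane(C,[[x[0]-.5,r],[x[-1]+.5,r]],60); print(r,x[0],x[-1],P[0,:2],P[1,:2],'w',np.linalg.norm(P[1]-P[0]),'mid',P[:,:2].mean(0))
k8=k[170:275:3,285:405:2]
g=f['im'].mean(2)[170:275:3,285:405:2]
ch=' .:-=+*#%@'
for row in g: print(''.join(ch[int(v/256*10)] for v in row))
E
```

```text
176 341 342 [ 501.4 -344.9] [ 501.3 -343.6] w 1.2972086262631917 mid [ 501.3 -344.2]
180 299 384 [ 505.3 -372. ] [ 502.5 -316.1] w 55.9362666387287 mid [ 503.9 -344.1]
184 296 395 [ 508.  -373.9] [ 504.8 -308.7] w 65.2345343402887 mid [ 506.4 -341.3]
188 298 394 [ 510.5 -372.5] [ 507.4 -309.1] w 63.47787987860589 mid [ 509.  -340.8]
192 299 393 [ 513.1 -371.7] [ 510.1 -309.5] w 62.36619670592784 mid [ 511.6 -340.6]
196 299 393 [ 515.8 -371.7] [ 512.7 -309.2] w 62.56310144450459 mid [ 514.2 -340.4]
200 299 393 [ 518.4 -371.6] [ 515.3 -308.9] w 62.76087915780265 mid [ 516.9 -340.2]
204 299 392 [ 521.1 -371.5] [ 518.  -309.3] w 62.29796925858973 mid [ 519.6 -340.4]
208 299 392 [ 523.8 -371.4] [ 520.7 -309. ] w 62.49541375601975 mid [ 522.3 -340.2]
212 299 392 [ 526.5 -371.3] [ 523.4 -308.7] w 62.69373550812246 mid [ 525. -340.]
216 299 391 [ 529.2 -371.2] [ 526.2 -309.1] w 62.225019415487466 mid [ 527.7 -340.1]
220 297 391 [ 532.  -372.5] [ 528.9 -308.8] w 63.76546662616765 mid [ 530.5 -340.6]
224 296 392 [ 534.8 -373. ] [ 531.6 -307.8] w 65.3141065771771 mid [ 533.2 -340.4]
228 299 392
[... 2347 characters left out ...]
***************++************
*****######*--==++++++***********************+++************
*****######*-====++++************************+++****##*##***
***+********-====+++*************************+++*###########
************--===++++************************+++############
++++++++++++--==+++++************************+++************
*+++++++++++--==++++*************************+++************
*************===++++++***********************+++++++++++++++
***************++++++************************+**++++++******
******************++++**************************************
***********************++++++++++++++++*********************
************************************************************
```

```bash
python3 - <<'E'
from h import *
f=np.load('pics/p1.npz'); C=(f['A'],f['o'],env.camera_model('wrist'))
for n,uv,z in(('boss far top',(345,269.5),81),('tooth end front top',(345,193.5),88),('tooth back top edge',(345,231),88),('boss start',(345,235.5),81)): print(n,onplane(C,[uv],z))
print(f['im'].mean(2)[180:200,340:352].mean(1).astype(int),f['im'].mean(2)[226:276,340:352].mean(1).astype(int))
E
```

```text
boss far top [[ 557.82275961 -339.48547144   81.        ]]
tooth end front top [[ 508.18684235 -343.42896868   88.        ]]
tooth back top edge [[ 530.64443239 -341.86112488   88.        ]]
boss start [[ 535.37902725 -341.04372007   81.        ]]
[ 93  94  97 106 132 157 164 156 126 100  94  93  94  96  98 108 128 141
 144 145] [145 145 145 145 143 133 114 100  97  98 102 118 149 164 168 168 168 168
 168 168 168 168 168 168 168 167 167 166 166 166 166 165 165 165 165 165
 166 166 166 166 166 166 160 146 153 160 162 162 163 164]
```

```bash
python3 -m crank '[-0.0005,0.017,0,-1.7,0.088,0,0,-0.02,0,0.088,0,0,0,0,0.088,0,0,0,0,0.088]' |sed -n '2,4p';
```

```text
tool_pos: [547.9, -337.4, 96.3]
eef_rot: [-0.038, 3.141, -0.0]
contact_force: [0.3, 0.3, 0.1]
```

```bash
python3 -m crank '[-0.0013,-0.0022,-0.03,0,0.088,0,0,-0.03,0,0.088,0,0,-0.02,0,0.088,0,0,0,0,0.088,0,0,0,0,0.088]' |sed -n '2,4p';
```

```text
tool_pos: [546.9, -340.5, 17.2]
eef_rot: [-0.037, 3.14, -0.002]
contact_force: [0.1, -0.0, -0.1]
```

```bash
python3 -m crank '[0,0.0005,-0.008,0,0.088,0,0,-0.008,0,0.088,0,0,0,0,0.088]' |sed -n '2,4p'; python3 -m crank '[0,0,0,0,0.05,0,0,0,0,0.04,0,0,0,0,0.04,0,0,0,0,0.04,0,0,0,0,0.04]' 30; 
```

```text
tool_pos: [545.9, -339.2, -1.0]
eef_rot: [0.037, -3.14, -0.002]
contact_force: [0.2, -0.6, -0.6]
time_s: 25.65
tool_pos: [546.4, -339.6, -0.1]
eef_rot: [-0.037, 3.141, -0.001]
contact_force: [3.4, -5.9, 0.5]
grip_width: 49.8
gripper_force: 3.7
```

```bash
python3 -m crank '[0,0,0,0,0.04,0,0,0,0,0.04,0,0,0,0,0.04]' 30|sed -n '2,6p'; python3 -m crank '[0,0,0.03,0,0.04,0,0,0.04,0,0.04,0,0,0.02,0,0.04,0,0,0,0,0.04,0,0,0,0,0.04]' |sed -n '1,6p'; python3 - <<'E'
from h import *
np.set_printoptions(linewidth=250)
env.snapshot('wrist'); st=env.sense(); im=env.snapshot('wrist'); save('h1.png',im); C=cam('wrist',st); np.savez('pics/h1.npz',im=im,A=C[0],o=C[1])
Rt=R.from_rotvec(st['eef_rot']).as_matrix(); tp=np.array(st['tool_pos']); print(tp)
# pulley origin nominal tool (+40,0,-55); end face points
for n,y,z in(('axis',0,0),('bore top',0,16.5),('keyL',5.4,19.5),('keyR',-5.4,19.5),('rimtop',0,33)):
    print(n,proj(C,tp+Rt@[40,y,-(56.1+z)])[0].round(1))
a=im[150:330,230:410]; cv2.imwrite('pics/h1c.png',cv2.resize(a[:,:,::-1],None,fx=3.3,fy=3.3,interpolation=2))
E
```

```text
tool_pos: [546.4, -339.9, -0.0]
eef_rot: [-0.037, 3.141, -0.001]
contact_force: [-0.2, -2.2, -0.5]
grip_width: 49.3
gripper_force: 30.0
time_s: 26.45
tool_pos: [545.8, -338.9, 88.4]
eef_rot: [0.037, -3.14, -0.002]
contact_force: [-0.2, 1.0, -3.9]
grip_width: 49.1
gripper_force: 30.0
[ 545.57953029 -338.72299962   87.72845497]
axis [318.8 225.2]
bore top [318.7 238. ]
keyL [336.3 240.7]
keyR [301.2 240.7]
rimtop [318.6 255. ]
```

View pics/h1c.png

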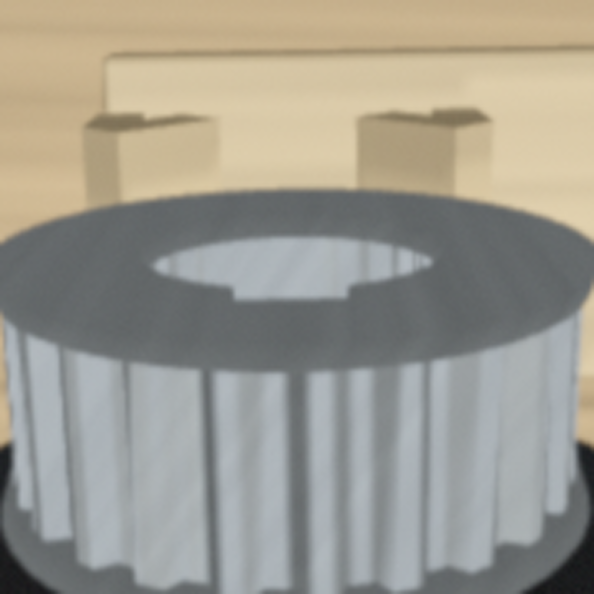

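The pulley hangs level in the grip, toothed face toward the camera, with its keyway (crop 233-348,298) exactly up. It needs 0.18 rad of lean toward pulley +y. I'll roll it about 6 mm on free table near the shaft, so first I'll check that the spot is free.

```bash
python3 -m crank '[0.0073,0.0314,0,-8,0.04,0.0073,0.0314,0,-8,0.04,0.0073,0.0314,0,-8,0.04,0.0073,0.0314,0,-8,0.04,0.0073,0.0314,0,-8,0.04,0.0073,0.0314,0,-8,0.04,0.0073,0.0314,0,-8,0.04,0.0073,0.0314,0,-8,0.04,0.0073,0.0314,0,-8,0.04,0.0073,0.0314,0,-8,0.04]' |sed -n 1,4p;  python3 -m crank '[0.0073,0.0314,0,-8,0.04,0.0073,0.0314,0,-8,0.04,0.0073,0.0314,0,-7.6,0.04,0,0,0,0,0.04,0,0,0,0,0.04]' |sed -n 1,6p
python3 - <<'E'
from h import *
np.set_printoptions(precision=1,suppress=True)
print(onplane(cam('scene'),[[232,246],[238,275],[252,300],[410,397],[480,353],[331,288]],5))
st=env.sense(); Rt=R.from_rotvec(st['eef_rot']).as_matrix(); print(st['tool_pos'],np.degrees(np.arctan2(Rt[1,0],Rt[0,0])))
E
```

```text
time_s: 27.55
tool_pos: [618.7, -24.1, 88.1]
eef_rot: [-1.996, -2.422, 0.002]
contact_force: [0.1, -0.6, -2.5]
time_s: 28.05
tool_pos: [640.5, 68.9, 88.2]
eef_rot: [-2.442, -1.974, 0.003]
contact_force: [-0.2, -0.3, -2.3]
grip_width: 49.3
gripper_force: 30.0
[[ 696.2 -240.5    5. ]
 [ 724.4 -149.1    5. ]
 [ 730.5  -67.     5. ]
 [ 589.1  302.4    5. ]
 [ 411.9  300.     5. ]
 [ 569.3   -5.     5. ]]
[640.5  68.9  88.2] 77.90867450013684
```

```bash
python3 -m crank '[0,0,-0.03,0,0.04,0,0,-0.04,0,0.04,0,0,-0.034,0,0.04,0,0,0,0,0.04,0,0,0,0,0.04]' |sed -n '2p;4p'; python3 -m crank '[0,0,-0.002,0,0.04,0,0,0,0,0.04]' |sed -n '2p;4p'; python3 -m crank '[0,0,-0.0015,0,0.04,0,0,0,0,0.04]' |sed -n '2p;4p'
```

```text
tool_pos: [641.4, 67.7, -13.7]
contact_force: [0.6, -0.2, -1.3]
tool_pos: [642.1, 68.4, -14.5]
contact_force: [-0.1, -0.7, -2.8]
tool_pos: [641.4, 68.7, -17.3]
contact_force: [-0.6, 0.1, -1.9]
```

```bash
for k in 1; do python3 -m crank '[0,0,-0.0015,0,0.04,0,0,-0.0015,0,0.04,0,0,0,0,0.04]' |sed -n '2p;4p'; python3 -m crank '[0,0,-0.001,0,0.04,0,0,0,0,0.04]' |sed -n '2p;4p'; python3 -m crank '[0,0,-0.001,0,0.04,0,0,0,0,0.04]' |sed -n '2p;4p'; python3 -m crank '[0,0,-0.0007,0,0.04,0,0,0,0,0.04]' |sed -n '2p;4p'; done
```

```text
tool_pos: [641.0, 68.7, -21.0]
contact_force: [-0.7, 1.3, -3.2]
tool_pos: [641.2, 68.7, -21.9]
contact_force: [0.7, 0.0, -2.2]
tool_pos: [641.2, 68.7, -22.8]
contact_force: [-0.6, -0.5, -2.6]
tool_pos: [641.3, 68.6, -23.1]
contact_force: [-1.3, -1.2, 0.2]
```

```bash
python3 -m crank '[0,0,0,0,0.0515,0,0,0,0,0.0515,0,0,0,0,0.0515,0,0,0,0,0.0515]' |sed -n '2p;4,6p'; python3 -m crank '[0.002,-0.0004,0,0,0.0515,0.002,-0.0004,0,0,0.0515,0.0019,-0.0004,0,0,0.0515,0,0,0,0,0.0515]'|sed -n '2p;4p'; python3 -m crank '[0,0,0,0,0.04,0,0,0,0,0.04,0,0,0,0,0.04,0,0,0,0,0.04]' 20 |sed -n '1,6p'
```

```text
tool_pos: [641.3, 68.7, -23.3]
contact_force: [1.0, -0.7, -0.0]
grip_width: 51.4
gripper_force: 0.1
tool_pos: [647.3, 67.4, -23.5]
contact_force: [0.3, 0.2, 0.1]
time_s: 31.05
tool_pos: [647.1, 67.5, -23.4]
eef_rot: [-2.446, -1.972, 0.0]
contact_force: [0.9, 0.4, -0.5]
grip_width: 49.8
gripper_force: 19.8
```

Next I'll lift it a little and measure the keyway angle from the rectified end face.

```bash
python3 -m crank '[0,0,0.04,0,0.04,0,0,0.04,0,0.04,0,0,0.01,0,0.04,0,0,0,0,0.04,0,0,0,0,0.04]' 30 |sed -n '1,6p'; cat > kw.py <<'E'
from h import *
import sys
from scipy.optimize import least_squares
def rect(im,A,o,tp,Rt,x=40,za=56.1,n=400):
    C=(A,o,env.camera_model('wrist')); g=np.linspace(-40,40,n)
    Yp,Zp=np.meshgrid(g,g[::-1]); P=tp+np.stack([np.full(Yp.size,float(x)),-Yp.ravel()*-1,-(za+Zp.ravel())],1)@Rt.T
    q=proj(C,P).astype(np.float32).reshape(n,n,2); return cv2.remap(im,q[...,0],q[...,1],cv2.INTER_CUBIC)
if __name__=='__main__':
    np.set_printoptions(linewidth=220)
    if sys.argv[1]=='new':
        env.snapshot('wrist'); st=env.sense(); im=env.snapshot('wrist'); A,o,m=cam('wrist',st); tp=np.array(st['tool_pos']); Rt=R.from_rotvec(st['eef_rot']).as_matrix()
        np.savez('pics/'+sys.argv[2]+'.npz',im=im,A=A,o=o,tp=tp,Rt=Rt); print(st['time_s'],tp)
    else:
        f=np.load('pics/'+sys.argv[2]+'.npz'); im,A,o=f['im'],f['A'],f['o']
        T=np.array(env.camera_model('wrist')['tool_from_camera']); Rt=A@T[:3,:3].T; tp=o-Rt@T[:3,3]
    x=float(sys.argv[3]) if len(sys.argv)>3 else 40
    r=rect(im.mean(2).astype(np.float32),A,o,tp,Rt,x); cv2.imwrite('pics/rect_'+sys.argv[2]+'.png',r)
    ch=' .:-=+*#%@'
    for row in r[60:300:6,90:310:3]: print(''.join(ch[int(np.clip(v,0,255)/256*10)] for v in row))
E
python3 kw.py old h1 | head -45; python3 kw.py new h2
```

```text
time_s: 31.55
tool_pos: [646.0, 67.5, 64.4]
eef_rot: [-2.444, -1.97, 0.004]
contact_force: [0.1, 0.3, -2.2]
grip_width: 49.8
gripper_force: 29.8
=========----=========-=========--------====-======--=====----==========+*
========-=----=======--=========-=------==========--======-----==========+
=========-=---======---=========-------======--====--=====------==========
=========--=-=-=====---========--=------==================--------========
=========----==-===-----=======----------====-=====-======-------======-==
=========------=====---=======-==-------=====-============--------=====-==
===========-=======----==========-------=====-=====-======--------=====-==
==========--=-======---======================-=====--=====--------=====-==
=======-==-----====----====+***+++++++++++++=-=====-======--------=====--=
========-------=====---====*****************+--=====-=====-----=--=====--=
-=====-=-=-----====----===+####***#######****============--------======-==
=======----=--============*####****######****======-======--------=====--=
=======--=---=-======++++****###***######****++========
[... 4627 characters left out ...]
=============
==========================================================================
==========================================================================
==========================================================================
==========================================================================
==========================================================================
==========================================================================[ WARN:0@0.469] global loadsave.cpp:1063 imwrite_ Unsupported depth image for selected encoder is fallbacked to CV_8U.
[ WARN:0@1.094] global loadsave.cpp:1063 imwrite_ Unsupported depth image for selected encoder is fallbacked to CV_8U.
```

```bash
cat > kwfit.py <<'E'
from h import *; from kw import rect
from scipy.optimize import minimize
import sys
def run(n,t=135):
    f=np.load('pics/'+n+'.npz'); A,o=f['A'],f['o']; T=np.array(env.camera_model('wrist')['tool_from_camera']); Rt=A@T[:3,:3].T; tp=o-Rt@T[:3,3]
    r=rect(f['im'].mean(2).astype(np.float32),A,o,tp,Rt,40); g=np.linspace(-40,40,400); Y,Zz=np.meshgrid(g,g[::-1]); 
    M=1/(1+np.exp(-(r-t)/6)); reg=np.hypot(Y,Zz)<25
    def cost(p):
        cy,cz,a,s=p; y=(Y-cy)/s; z=(Zz-cz)/s; u=y*np.cos(a)-z*np.sin(a); w=y*np.sin(a)+z*np.cos(a)
        d=np.minimum(np.hypot(u,w)-16.5,np.maximum(np.maximum(abs(u)-5.4,w-20),-w))
        return ((1/(1+np.exp(np.clip(d/.3,-50,50)))-M)[reg]**2).mean()
    b=min((minimize(cost,[0,0,a,1],method='Nelder-Mead',options=dict(xatol=1e-4,fatol=1e-7,maxiter=800)) for a in(0,.1,.2,.3)),key=lambda q:q.fun)
    print(n,'y,z,angle,scale',b.x.round(3),b.fun)
if __name__=='__main__':
    for n in sys.argv[1:]: run(n)
E
python3 kwfit.py h1 h2 2>/dev/null
```

```text
h1 y,z,angle,scale [-0.469  5.285 -1.554  0.76 ] 0.021735781410989762
h2 y,z,angle,scale [-0.314  6.135  1.648  0.734] 0.02378415910313472
```

```bash
cat > kwfit.py <<'E'
from h import *
from scipy.optimize import minimize
import sys
def run(n,t=132):
    f=np.load('pics/'+n+'.npz'); A,o=f['A'],f['o']; m=env.camera_model('wrist'); T=np.array(m['tool_from_camera'])
    im=cv2.GaussianBlur(f['im'].mean(2).astype(np.float32),(0,0),.6); U,V=np.meshgrid(np.arange(262,378,.5),np.arange(200,262,.5))
    I=cv2.remap(im,U.astype(np.float32),V.astype(np.float32),1); M=1/(1+np.exp(-(I-t)/6))
    D=np.c_[und(m,np.c_[U.ravel(),V.ravel()]),np.ones(U.size)]@T[:3,:3].T; c=T[:3,3]
    def cost(p,full=False):
        x,cy,h,a=p; k=(x-c[0])/D[:,0]; Y=c[1]+k*D[:,1]-cy; Z=-(c[2]+k*D[:,2])-h; r=np.hypot(Y,Z)
        u=Y*np.cos(a)-Z*np.sin(a); w=Y*np.sin(a)+Z*np.cos(a)
        d=np.minimum(r-16.5,np.maximum(np.maximum(abs(u)-5.4,w-20),-w)); reg=(r<24)&(k>0)
        return ((1/(1+np.exp(np.clip(d/.25,-50,50)))-M.ravel())[reg]**2).mean()
    b=min((minimize(cost,[x,0,56,a],method='Nelder-Mead',options=dict(initial_simplex=np.array([x,0,56,a])+np.vstack([np.zeros(4),np.diag([2,1,2,.1])]),xatol=1e-4,fatol=1e-8,maxiter=1500)) for a in(0,.2) for x in(36,40)),key=lambda q:q.fun)
    print(n,'x,y,h,angle',b.x.round(3),b.fun)
if __name__=='__main__':
    for n in sys.argv[1:]: run(n)
E
python3 kwfit.py h1 h2
```

```text
h1 x,y,h,angle [31.111 -1.783 28.212  1.785] 0.03557599345999204
h2 x,y,h,angle [29.445 -0.372 22.779  1.621] 0.045557552355141466
```

```bash
python3 - <<'E' 2>/dev/null
from h import *; from kw import rect
T=np.array(env.camera_model('wrist')['tool_from_camera'])
for n in('h1','h2'):
    f=np.load(f'pics/{n}.npz'); A,o=f['A'],f['o']; Rt=A@T[:3,:3].T; tp=o-Rt@T[:3,3]
    r=rect(f['im'].mean(2).astype(np.float32),A,o,tp,Rt,40,56.1,800); g=np.linspace(-40,40,800)
    pts=[]
    for j in range(300,560,4):
        c=r[180:260,j]; i=np.nonzero((c[:-1]<133)&(c[1:]>=133))[0]
        if len(i): pts.append((g[j],-g[180+i[0]]))
    P=np.array(pts); ok=P[:,1]>P[:,1].max()-2.6
    Q=P[ok]; 
    print(n,'roof pts',len(Q),Q[0],Q[-1]); a,b=np.polyfit(Q[2:-2,0],Q[2:-2,1],1); print(' slope angle',-np.arctan(a),'mid',Q[[0,-1],0].mean(),Q[:,1].mean())
    # side walls: at rows 1.2 mm below the roof, edges
    for z in(17.6,17.2,16.8):
        i=np.argmin(abs(-g-z)) ; row=r[i]; e=np.nonzero((row[:-1]<133)!=(row[1:]<133))[0]; e=[round(g[k],2) for k in e if abs(g[k])<14]; print(z,e)
    # bore widest
    for z in(8,6,4,2):
        i=np.argmin(abs(-g-z)); row=r[i]; e=np.nonzero((row[:-1]<133)!=(row[1:]<133))[0]; print('  bore',z,[round(g[k],2) for k in e if 9<abs(g[k])<20])
E
```

```text
h1 roof pts 27 [-5.95744681 18.77346683] [ 4.45556946 18.17271589]
 slope angle 0.0643871600350511 mid -0.750938673341679 18.747508459648632
17.6 [np.float64(-6.26), np.float64(4.56)]
17.2 [np.float64(-6.36), np.float64(4.66)]
16.8 [np.float64(-6.36), np.float64(4.66)]
  bore 8 [np.float64(-14.77), np.float64(12.17)]
  bore 6 [np.float64(-15.17), np.float64(13.77)]
  bore 4 [np.float64(-15.07), np.float64(13.97)]
  bore 2 [np.float64(-13.87), np.float64(13.57)]
h2 roof pts 26 [-1.55193992 16.67083855] [ 8.46057572 16.97121402]
 slope angle 0.1691748257657254 mid 3.4543178973717126 18.05333590064504
17.6 [np.float64(-1.35), np.float64(6.76)]
17.2 [np.float64(-1.45), np.float64(8.26)]
16.8 [np.float64(-1.55), np.float64(8.46)]
  bore 8 [np.float64(-13.07), np.float64(14.27)]
  bore 6 [np.float64(-13.77), np.float64(14.57)]
  bore 4 [np.float64(-13.97), np.float64(13.57)]
  bore 2 [np.float64(-13.47), np.float64(13.07)]
```

```bash
python3 -m crank '[-0.03,0.012,0,0,0.04,-0.03,0.012,0,0,0.04,-0.018,0.0116,-0.02,0,0.04,0,0,-0.025,0,0.04,0,0,0,0,0.04,0,0,0,0,0.04]' |sed -n '1,6p'; python3 - <<'E' |grep -v ^w
from h import *; from fit import frame
s,X,Y,Z=frame(np.load('fit.npy')); L=np.cross([0,0,1],X); env.snapshot('wrist'); st=env.sense(); tp=np.array(st['tool_pos']); print(tp,'axial',(tp-s)@X,'lat',(tp-s)@L, 'yaw err',np.degrees(np.arctan2(*R.from_rotvec(st['eef_rot']).as_matrix()[1::-1,0]))-(np.degrees(np.load('fit.npy')[2])+180))
E
```

```text
time_s: 32.25
tool_pos: [569.1, 102.9, 21.3]
eef_rot: [-2.445, -1.971, 0.001]
contact_force: [-0.1, -0.2, -1.4]
grip_width: 50.0
gripper_force: 29.8
[569.731 102.837  21.996] axial 119.8538968639931 lat 1.867901120179873 yaw err -0.01609609002925083
```

```bash
cat > where.py <<'E'
from h import *; from fit import frame
s,X,Y,Z=frame(np.load('fit.npy')); L=np.cross([0,0,1],X); st=env.sense(); d=np.array(st['tool_pos'])-s; F=np.array(st['contact_force'])
print('t %.2f axial %.2f lat %.2f z %.2f | F axial %.1f lat %.1f z %.1f | torque %s grip %.1f %.1f'%(st['time_s'],d@X,d@L,d[2]+75,F@X,F@L,F[2],np.round(st['ft_torque'],2),st['grip_width'],st['gripper_force']))
E
sed -i "s/^    print(n,s\[i\],'rect'.*; V\[n\]/    V[n]/" fit.py
python3 -m crank '[-0.0018,0.0004,-0.003,0,0.04,0,0,0,0,0.04,0,0,0,0,0.04]'>/dev/null; python3 where.py
```

```text
t 32.60 axial 119.78 lat -0.41 z 18.93 | F axial 0.7 lat 0.3 z -2.8 | torque [-0.1   0.08  0.01] grip 49.3 29.8
```

```bash
python3 -m crank '[0.0025,0.0107,0,0,0.04,0.0024,0.0107,0,0,0.04,0,0,0,0,0.04,0,0,0,0,0.04]'>/dev/null; python3 where.py; python3 -m crank '[0.0004,0.002,0,0,0.04,0,0,0,0,0.04]'>/dev/null; python3 where.py;  python3 -m crank '[0.0002,0.001,0,0,0.04,0,0,0,0,0.04]'>/dev/null; python3 where.py
```

```text
t 33.00 axial 97.31 lat -0.53 z 18.52 | F axial 0.5 lat 0.7 z -2.7 | torque [-0.11  0.11 -0.02] grip 49.4 29.8
t 33.20 axial 95.72 lat -0.40 z 18.59 | F axial 0.3 lat 0.1 z -2.4 | torque [-0.09  0.14 -0.02] grip 49.4 29.8
t 33.40 axial 94.76 lat -0.41 z 18.60 | F axial -0.4 lat 0.4 z -2.7 | torque [-0.1   0.1   0.04] grip 49.2 29.8
```

```bash
python3 -m crank '[0.0003,-0.0001,0.00035,0,0.04,0,0,0,0,0.04]'>/dev/null; python3 where.py; for k in 1; do python3 -m crank '[0.0002,0.001,0,0,0.04,0,0,0,0,0.04]'>/dev/null; python3 where.py; python3 -m crank '[0.0002,0.001,0,0,0.04,0,0,0,0,0.04]'>/dev/null; python3 where.py; python3 -m crank '[0.0002,0.001,0,0,0.04,0,0,0,0,0.04]'>/dev/null; python3 where.py; done
```

```text
t 33.60 axial 94.84 lat -0.01 z 19.03 | F axial -0.2 lat -0.1 z -2.2 | torque [-0.09  0.1   0.04] grip 49.7 29.8
t 33.80 axial 93.64 lat -0.13 z 18.97 | F axial -0.3 lat -0.3 z -2.4 | torque [-0.1   0.13  0.01] grip 49.5 29.8
t 34.00 axial 92.64 lat -0.16 z 18.96 | F axial -0.1 lat 0.1 z -2.6 | torque [-0.14  0.1  -0.03] grip 49.2 29.8
t 34.20 axial 91.62 lat -0.19 z 18.91 | F axial -0.0 lat 0.3 z -2.6 | torque [-0.06  0.12 -0.03] grip 49.5 29.8
```

```bash
for k in 1; do python3 -m crank '[0.0002,0.001,0,0,0.04,0,0,0,0,0.04]'>/dev/null; python3 where.py; python3 -m crank '[0.0002,0.001,0,0,0.04,0,0,0,0,0.04]'>/dev/null; python3 where.py; python3 -m crank '[0.0002,0.0007,0,0,0.04,0,0,0,0,0.04]'>/dev/null; python3 where.py; python3 -m crank '[0.0001,0.0007,0,0,0.04,0,0,0,0,0.04]'>/dev/null; python3 where.py; done
```

```text
t 34.40 axial 90.58 lat -0.18 z 18.96 | F axial -0.8 lat -0.6 z -2.1 | torque [-0.18  0.12 -0.06] grip 49.6 29.8
t 34.60 axial 89.56 lat -0.21 z 18.95 | F axial 0.7 lat 0.1 z -2.5 | torque [-0.16  0.14  0.02] grip 49.3 29.8
t 34.80 axial 88.87 lat -0.16 z 18.95 | F axial -0.3 lat -0.6 z -2.7 | torque [-0.09  0.2  -0.  ] grip 49.5 29.8
t 35.00 axial 88.16 lat -0.20 z 18.94 | F axial -0.9 lat -0.4 z -2.7 | torque [-0.08  0.11  0.01] grip 49.2 29.8
```

```bash
for k in 1; do python3 -m crank '[0.0002,0.0007,0,0,0.04,0,0,0,0,0.04]'>/dev/null; python3 where.py; python3 -m crank '[0.0001,0.0007,0,0,0.04,0,0,0,0,0.04]'>/dev/null; python3 where.py; python3 -m crank '[0.0002,0.0007,0,0,0.04,0,0,0,0,0.04]'>/dev/null; python3 where.py;  done
```

```text
t 35.20 axial 87.44 lat -0.19 z 18.93 | F axial 0.4 lat -0.6 z -2.8 | torque [-0.09  0.14 -0.01] grip 49.5 29.8
t 35.40 axial 86.72 lat -0.18 z 18.95 | F axial 0.0 lat -0.3 z -2.4 | torque [-0.12  0.12  0.01] grip 49.7 29.8
t 35.60 axial 86.01 lat -0.19 z 18.96 | F axial 0.2 lat -1.0 z -1.8 | torque [-0.05  0.11  0.01] grip 49.6 29.8
```

```bash
for k in 1; do python3 -m crank '[0.0002,0.001,0,0,0.04,0.0002,0.001,0,0,0.04,0,0,0,0,0.04]'>/dev/null; python3 where.py; python3 -m crank '[0.0002,0.001,0,0,0.04,0.0002,0.001,0,0,0.04,0,0,0,0,0.04]'>/dev/null; python3 where.py; python3 -m crank '[0.0002,0.001,0,0,0.04,0.0002,0.001,0,0,0.04,0,0,0,0,0.04]'>/dev/null; python3 where.py;  done
```

```text
t 35.90 axial 83.89 lat -0.16 z 18.98 | F axial 0.4 lat -1.7 z -2.3 | torque [-0.12  0.06  0.04] grip 49.7 29.8
t 36.20 axial 81.84 lat -0.22 z 18.95 | F axial 0.1 lat 0.1 z -2.8 | torque [-0.17  0.13 -0.01] grip 49.5 29.8
t 36.50 axial 79.80 lat -0.25 z 18.99 | F axial -0.8 lat 0.3 z -2.1 | torque [-0.08  0.13  0.01] grip 49.5 29.8
```

```bash
for k in 1; do python3 -m crank '[0.0004,0.002,0,0,0.04,0.0004,0.002,0,0,0.04,0.0004,0.002,0,0,0.04,0,0,0,0,0.04]'>/dev/null; python3 where.py; python3 -m crank '[0.0005,0.002,0,0,0.04,0.0005,0.002,0,0,0.04,0.0004,0.002,0,0,0.04,0,0,0,0,0.04]'>/dev/null; python3 where.py; python3 -m crank '[0.0005,0.002,0,0,0.04,0.0005,0.002,0,0,0.04,0.0004,0.002,0,0,0.04,0,0,0,0,0.04]'>/dev/null; python3 where.py;  done
```

```text
t 36.90 axial 73.55 lat -0.33 z 18.98 | F axial 0.8 lat 0.1 z -2.9 | torque [-0.1   0.08  0.04] grip 49.3 29.8
t 37.30 axial 67.38 lat -0.28 z 18.96 | F axial -0.3 lat -0.2 z -2.8 | torque [-0.11  0.08 -0.04] grip 49.6 29.8
t 37.70 axial 61.20 lat -0.27 z 18.89 | F axial -0.5 lat -1.8 z -3.3 | torque [-0.    0.22  0.09] grip 49.8 29.8
```

```bash
for k in 1; do python3 -m crank '[0.0005,0.002,0,0,0.04,0.0005,0.002,0,0,0.04,0.0004,0.002,0,0,0.04,0,0,0,0,0.04]'>/dev/null; python3 where.py; python3 -m crank '[0.0004,0.002,0,0,0.04,0.0005,0.002,0,0,0.04,0.0004,0.002,0,0,0.04,0,0,0,0,0.04]'>/dev/null; python3 where.py; python3 -m crank '[0.0004,0.002,0,0,0.04,0.0005,0.002,0,0,0.04,0,0,0,0,0.04]'>/dev/null; python3 where.py;  done
```

```text
t 38.10 axial 55.03 lat -0.23 z 18.89 | F axial -1.2 lat -2.8 z -3.6 | torque [0.03 0.42 0.1 ] grip 49.2 29.7
t 38.50 axial 48.91 lat -0.23 z 18.88 | F axial 0.7 lat -2.7 z -3.3 | torque [0.06 0.6  0.17] grip 49.5 29.7
t 38.80 axial 44.85 lat -0.23 z 18.88 | F axial 0.2 lat -4.0 z -1.7 | torque [0.02 0.72 0.15] grip 49.7 29.7
```

```bash
for k in 1; do python3 -m crank '[0.0000,0.001,0,0,0.04,0.0002,0.001,0,0,0.04,0,0,0,0,0.04]'>/dev/null; python3 where.py; python3 -m crank '[0.0002,0.001,0,0,0.04,0,0,0,0,0.04]'>/dev/null; python3 where.py; python3 -m crank '[0.0001,0.0007,0,0,0.04,0,0,0,0,0.04]'>/dev/null; python3 where.py;  done
```

```text
t 39.10 axial 43.00 lat -0.24 z 18.95 | F axial 0.3 lat -3.5 z -2.3 | torque [-0.15  0.61  0.13] grip 49.7 29.8
t 39.30 axial 42.01 lat -0.28 z 18.94 | F axial 1.0 lat -3.9 z -2.2 | torque [-0.19  0.61  0.14] grip 49.4 29.8
t 39.50 axial 41.32 lat -0.28 z 18.95 | F axial 0.9 lat -2.2 z -3.1 | torque [-0.22  0.55  0.1 ] grip 49.7 29.8
```

```bash
for k in 1; do python3 -m crank '[0.0001,0.0006,0,0,0.04,0,0,0,0,0.04]'>/dev/null; python3 where.py; python3 -m crank '[0.0001,0.0006,0,0,0.04,0,0,0,0,0.04]'>/dev/null; python3 where.py; python3 -m crank '[0.0001,0.0005,0,0,0.04,0,0,0,0,0.04]'>/dev/null; python3 where.py;  done
```

```text
t 39.70 axial 40.72 lat -0.31 z 18.96 | F axial 0.4 lat -3.0 z -3.1 | torque [-0.21  0.56  0.11] grip 49.7 29.8
t 39.90 axial 40.47 lat -0.29 z 18.91 | F axial 4.5 lat -2.2 z -2.9 | torque [-0.63  0.53  0.15] grip 49.3 29.8
t 40.10 axial 40.42 lat -0.27 z 18.81 | F axial 6.8 lat -2.4 z -4.4 | torque [-1.    0.55  0.19] grip 49.5 29.8
```

```bash
for k in 1; do python3 -m crank '[0.0001,0.0005,0,0,0.04,0,0,0,0,0.04]'>/dev/null; python3 where.py; python3 -m crank '[0.0001,0.0005,0,0,0.04,0,0,0,0,0.04,0,0,0,0,0.04]'>/dev/null; python3 where.py; done
python3 - <<'E'
from h import *
np.set_printoptions(linewidth=240,precision=1,suppress=True)
env.snapshot('wrist'); st=env.sense(); im=env.snapshot('wrist'); save('f1.png',im); C=cam('wrist',st)
from fit import frame
s,X,Y,Z=frame(np.load('fit.npy')); L=np.cross([0,0,1],X)
for a,r in((0,33),(0,24),(-12,36),(28,33)): print(a,r,proj(C,s+X*a+[0,0,r])[0])
print(im.mean(2)[150:300,314:326].mean(1).astype(int))
for l in('pulley','seat'):
    for d in env.place_of(l,'wrist')[:1]: p=C[1]+C[0]@np.array(d['position']); print(l,d['confidence'],p,'axial',(p-s)@X)
E
```

```text
t 40.30 axial 40.39 lat -0.26 z 18.76 | F axial 9.3 lat -2.8 z -3.5 | torque [-1.42  0.61  0.27] grip 49.3 29.8
t 40.60 axial 40.38 lat -0.30 z 18.63 | F axial 12.2 lat -1.1 z -3.2 | torque [-1.77  0.7   0.27] grip 49.4 29.8
0 33 [320.938 255.368]
0 24 [320.84  245.341]
-12 36 [321.016 214.481]
28 33 [320.863 346.11 ]
[196 196 196 196 196 195 195 195 195 195 195 195 195 195 194 194 194 194 194 194 193 193 193 193 193 193 193 193 193 193 193 193 193 193 192 193 192 193 192 193 193 193 193 193 193 194 194 194 194 194 195 195 195 194 193 193 192 191 190
 182 151 110  89  85  85  85  87 105 141 163 170 171 171 171 171 172 172 172 172 172 172 171 171 170 170 170 170 169 170 170 171 172 169 158 136 123 121 121 121 121 121 121 121 121 120 119 116 112 109 105 102  97  96 109 136 145 147 147
 148 148 148 148 148 148 148 148 148 147 146 147 146 146 145 145 145 145 145 146 146 146 146 147 147 147 147 147 147 147 147 146]
seat 0.67 [595.601 217.645  75.028] axial 2.171136748367839
```

```bash
python3 - <<'E'
from h import *
np.set_printoptions(precision=1,suppress=True)
f=np.load('pics/h1.npz'); T=np.array(env.camera_model('wrist')['tool_from_camera']); C=(f['A'],f['o'],env.camera_model('wrist')); Rt=f['A']@T[:3,:3].T; tp=f['o']-Rt@T[:3,3]
for x in(36,37,38,39,40,41):
  for h in (53,56): print(x,h,[proj(C,tp+Rt@[x,0,-(h+z)])[0][1] for z in(-33,-16.5,20,33)], 'obs 207.6 221.8 240.3 262.7')
g=f['im'].mean(2)[200:270,312:324].mean(1); print(g.astype(int))
E
```

```text
36 53 [np.float64(214.55381275477694), np.float64(223.1939461384464), np.float64(250.77547119215095), np.float64(265.1657431774555)] obs 207.6 221.8 240.3 262.7
36 56 [np.float64(215.99978496049735), np.float64(224.9648493522789), np.float64(253.8110013129561), np.float64(269.00065640598837)] obs 207.6 221.8 240.3 262.7
37 53 [np.float64(212.41679324054925), np.float64(220.84710672917092), np.float64(247.77767082137285), np.float64(261.8394438646013)] obs 207.6 221.8 240.3 262.7
37 56 [np.float64(213.8274517011421), np.float64(222.5753564724315), np.float64(250.74327986073536), np.float64(265.58807600591535)] obs 207.6 221.8 240.3 262.7
38 53 [np.float64(210.27242935910328), np.float64(218.49140110257412), np.float64(244.76535715178102), np.float64(258.49524587792774)] obs 207.6 221.8 240.3 262.7
38 56 [np.float64(211.64752806952947), np.float64(220.1766702806928), np.float64(247.66035478799114), np.float64(262.15664769730415)] obs 207.6 221.8 240.3 262.7
39 53 [np.float64(208.12067169985716), np.float64(216.12676366637314), np.float64(241.7383925603311), np.float64(255.1329606431019
[... 422 characters left out ...]
 np.float64(241.4483013081225), np.float64(255.23642885460413)] obs 207.6 221.8 240.3 262.7
41 53 [np.float64(203.7947749232095), np.float64(211.37042735967862), np.float64(235.63995023211015), np.float64(248.35335899350878)] obs 207.6 221.8 240.3 262.7
41 56 [np.float64(205.06169307345618), np.float64(212.92475526072278), np.float64(238.31887121128193), np.float64(251.7472206285557)] obs 207.6 221.8 240.3 262.7
[194 193 191 190 190 188 174 137 107 102 102 101 101 102 101 103 104 105
 106 107 109 129 164 176 178 178 178 178 178 178 178 179 179 179 179 179
 179 179 179 173 144 114 102 101 101 101 100 101 100 100 101 100 100 101
 102 103 104 104 105 107 108 110 119 135 141 142 142 141 141 141]
```

```bash
python3 -m crank '[-0.0002,-0.0008,0,0,0.04,0,0,0,0,0.04]'>/dev/null; python3 where.py; python3 -m crank '[0,0,0,0,0.055,0,0,0,0,0.07,0,0,0,0,0.087,0,0,0,0,0.087]'>/dev/null; python3 where.py; python3 -m crank '[0,0,0.03,0,0.087,0,0,0.04,0,0.087,-0.005,-0.02,0.02,0,0.087,0,0,0,0,0.087,0,0,0,0,0.087]'>/dev/null; python3 where.py
python3 - <<'E'
from h import *
np.set_printoptions(linewidth=240,precision=1,suppress=True)
env.snapshot('wrist'); st=env.sense(); im=env.snapshot('wrist'); save('f2.png',im); C=cam('wrist',st); np.savez('pics/f2.npz',im=im,A=C[0],o=C[1])
from fit import frame
s,X,Y,Z=frame(np.load('fit.npy')); L=np.cross([0,0,1],X)
for l in('pulley','seat'):
    for d in env.place_of(l,'wrist')[:1]: p=C[1]+C[0]@np.array(d['position']); print(l,d['confidence'],p,'axial',(p-s)@X,'lat',(p-s)@L)
pts=np.array([s+X*a+[0,0,25] for a in np.arange(44,60,.25)]); q=proj(C,pts); g=cv2.remap(cv2.GaussianBlur(im.mean(2).astype(np.float32),(0,0),.5),q[None,:,0].astype(np.float32),q[None,:,1].astype(np.float32),1)[0]; print('axial 44..60 at r25',g.astype(int))
for a,r in((0,33),(0,24),(2.7,33),(28,33),(28,25),(52,25),(54,16)): print(a,r,proj(C,s+X*a+[0,0,r])[0])
c=proj(C,s+X*28+[0,0,30])[0].astype(int); b=im.mean(2)
for row in b[c[1]-60:c[1]+70:2,c[0]-60:c[0]+60:2]: print(''.join(' .:-=+*#%@'[int(v/25.7)] for v in row))
print('top row',c[1]-60)
E
```

```text
t 41.00 axial 40.41 lat -0.29 z 18.78 | F axial 7.2 lat -2.0 z -3.5 | torque [-1.09  0.57  0.18] grip 49.8 29.9
t 41.40 axial 39.14 lat -0.11 z 19.33 | F axial 0.0 lat -0.2 z -0.0 | torque [-0.1   0.07  0.03] grip 76.7 0.0
t 41.90 axial 59.99 lat -1.19 z 108.56 | F axial 0.5 lat -0.0 z -0.5 | torque [-0.05  0.11  0.04] grip 87.1 0.0
pulley 0.89 [589.882 220.362  77.172] axial 0.7295519646886437 lat -3.3753893783198863
seat 0.89 [594.192 219.462  79.446] axial 0.6949975924856819 lat 1.0279250372660718
axial 44..60 at r25 [163 163 163 163 162 162 162 162 162 162 162 161 161 161 161 160 160 160 159 158 158 157 156 153 150 145 139 135 133 132 137 142 145 149 151 152 153 153 154 154 155 155 155 156 156 156 156 156 156 156 156 157 157 157 157 158 158 158 158
 158 158 158 158 158]
0 33 [323.016 158.436]
0 24 [322.878 157.24 ]
2.7 33 [323.003 164.026]
28 33 [322.896 214.116]
28 25 [322.783 210.887]
52 25 [322.698 253.368]
54 16 [322.582 251.663]
*****++++====+++++++***********************++++++==+++++++++
*++++====-===++++++***********************+++++==========+++
*+===============+++++++++
[... 3128 characters left out ...]
*************++++
*******************************+++**********************++++
********************************+++*********************++++
********************************+++********************+*+++
********************************+++********************+*+++
********************************+++********************+*+++
********************************++++*********************+++
*********************************+++*******************++*++
*********************************+++*******************+++++
*********************************+++********************++++
*********************************+++*******************++*++
**********************************+++*********+*********+*++
top row 152
```

```bash
python3 -c "
from rig import env
print(env.hand_in())"
```

```text
the job is handed in; nothing more can be done
None
```

The long key went into the slot and measured flat, the toothed pulley was slid over it toothed end first and stopped at the shoulder at about 12 N, and the job was handed in at about 42 s; the hand-in gave no verdict.

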